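# Ready the vacuum clamping plate

### The job

Make the vacuum clamping plate ready: line up all the loose T-shaped aluminium profile blanks in an even row on it, one to a rubber pad, each lengthways away from you, centred on its pad, square and with its end flush against the fence at the back, starting from the right-hand pad with no pad skipped. Then push the coupling fully home on the grooved vacuum port with its arms still raised, and swing its two cam arms fully down, one after the other. Leave the other things on the bench where they are.

Things in the scene. Friction and masses are not known exactly. Their poses are not given: they have to be found in the camera images.
- plate: fixed aluminium plate, 130 mm (x) by 320 mm (y), top 16 mm up. Dark steel fence along the far (+x) edge, 20 mm above the top, inner face at x = +53 mm; low lips (10 mm thick, 10 mm above the top) at both ends; near edge open. Four dark rubber pads along y, 68 mm apart, flush. Origin: centre of underside; x points to the fence, away from the robot, y to the robot's left (small yaw), z up.
- pad1 (a point): pad 1 of 4 counted from the plate's right-hand (-y) end: the point on the plate's top that coincides with the origin of a blank which is centred on this pad and flush against the fence (plate x +13 mm, y -102 mm, 16 mm above the bench). Axes as the plate's.
- pad2 (a point): pad 2 of 4 counted from the plate's right-hand (-y) end: the point on the plate's top that coincides with the origin of a blank which is centred on this pad and flush against the fence (plate x +13 mm, y -34 mm, 16 mm above the bench). Axes as the plate's.
- pad3 (a point): pad 3 of 4 counted from the plate's right-hand (-y) end: the point on the plate's top that coincides with the origin of a blank which is centred on this pad and flush against the fence (plate x +13 mm, y 34 mm, 16 mm above the bench). Axes as the plate's.
- pad4 (a point): pad 4 of 4 counted from the plate's right-hand (-y) end: the point on the plate's top that coincides with the origin of a blank which is centred on this pad and flush against the fence (plate x +13 mm, y 102 mm, 16 mm above the bench). Axes as the plate's.
- blank1: aluminium profile blank, loose, an inverted T 80 mm long (its x): flat foot 44 mm wide and 12 mm high, with an upright rib 14 mm thick along its middle up to 42 mm above its underside, to hold it by; 0.18 kg; origin: centre of its underside. Three or four blanks are present; an absent one reads None from the start.
- blank2: aluminium profile blank, loose, an inverted T 80 mm long (its x): flat foot 44 mm wide and 12 mm high, with an upright rib 14 mm thick along its middle up to 42 mm above its underside, to hold it by; 0.18 kg; origin: centre of its underside. Three or four blanks are present; an absent one reads None from the start.
- blank3: aluminium profile blank, loose, an inverted T 80 mm long (its x): flat foot 44 mm wide and 12 mm high, with an upright rib 14 mm thick along its middle up to 42 mm above its underside, to hold it by; 0.18 kg; origin: centre of its underside. Three or four blanks are present; an absent one reads None from the start.
- blank4: aluminium profile blank, loose, an inverted T 80 mm long (its x): flat foot 44 mm wide and 12 mm high, with an upright rib 14 mm thick along its middle up to 42 mm above its underside, to hold it by; 0.18 kg; origin: centre of its underside. Three or four blanks are present; an absent one reads None from the start.
- port: vacuum port, fixed: round grey foot 90 mm across and 20 mm high, a steel neck 44 mm across, and on it an upright aluminium adaptor 56 mm across with a groove round it and a chamfered top (5 mm wide), top 136 mm above the bench. Origin: centre of the underside, z up.
- seat (a point): on the port's axis, 90 mm above the bench: where the coupling's mouth (origin) is when it is pushed fully home
- seal (a joint): the black rubber seal collar round the foot of the adaptor, 74 mm across: 0 = up (its top 98 mm above the bench), 0.008 m = pressed right down. It is stiff (11 N) and does not spring back; the coupling's own weight (about 4.4 N) does not move it, so about 7 N more must be pressed down on the coupling to take it home.
- coupling: aluminium cam-arm coupling, loose, standing mouth down: round skirt 76 mm across, 55 mm high, bore 60 mm across and 49 mm deep, open below; above it a square head 44 x 44 mm (sides along x and y), from 55 to 101 mm high, to hold it by. 0.53 kg with its arms. Origin: centre of the mouth (underside), z up, arms at +y and -y. It may be put on the port at any yaw.
- cam_a (a joint): cam arm on the coupling's +y side, rad: 0 = fully down, hanging beside the port's neck; 1.57 = level, straight out; it starts raised at about 1.9 to 2.2; stop at 2.3. It stays where it is left (stiffness 0.08 N m, so 2 N at its end).
- cam_b (a joint): cam arm on the coupling's -y side, values as cam_a
- cam_a_pivot (a point): hinge pin of cam_a: 50 mm from the coupling's axis along its +y, 22 mm above its mouth; the pin lies along the coupling's x. The arm is a flat steel bar 18 mm wide (along the pin) and 8 mm thick, that runs from 4 to 79 mm from the pin.
- cam_b_pivot (a point): hinge pin of cam_b: as cam_a, on the coupling's -y side
- tape_roll: bystander: grey tape roll, a flat upright cylinder 48 mm across, 28 mm high
- screwdriver: bystander: screwdriver with a black handle, lying beyond the plate
- bolt_cup: bystander: steel cup 68 mm across, 60 mm high
- end_cap: bystander: black plastic profile end cap, 40 x 40 x 14 mm
- oil_can: bystander: grey can 60 mm across, 120 mm high
- spanner: bystander: spanner lying flat
- spare_gasket: bystander: black rubber ring 72 mm across, 8 mm thick, lying flat
Mind the look-alikes: they are no part of the job. What is shaped like the blank3 but red is not meant. Leave any yellow look-alike of the port alone.

How it is judged:
On the way, in this order (a step that is already met when the one before it is completed fails the run):
1. every blank lies in the row on the plate (((x of blank1 in the frame of pad1 between -0.005 and 0.005 m and y of blank1 in the frame of pad1 between -0.006 and 0.006 m and z of blank1 in the frame of pad1 between -0.004 and 0.004 m and angle between the x axis of blank1 and the x axis of plate, either way round below 0.08 rad) or (x of blank1 in the frame of pad2 between -0.005 and 0.005 m and y of blank1 in the frame of pad2 between -0.006 and 0.006 m and z of blank1 in the frame of pad2 between -0.004 and 0.004 m and angle between the x axis of blank1 and the x axis of plate, either way round below 0.08 rad) or (x of blank1 in the frame of pad3 between -0.005 and 0.005 m and y of blank1 in the frame of pad3 between -0.006 and 0.006 m and z of blank1 in the frame of pad3 between -0.004 and 0.004 m and angle between the x axis of blank1 and the x axis of plate, either way round below 0.08 rad) or (x of blank1 in the frame of pad4 between -0.005 and 0.005 m and y of blank1 in the frame of pad4 between -0.006 and 0.006 m and z of blank1 in the frame of pad4 between -0.004 and 0.004 m and angle between the x axis of blank1 and the x axis of plate, either way round below 0.08 rad)) and ((x of blank2 in the frame of pad1 between -0.005 and 0.005 m and y of blank2 in the frame of pad1 between -0.006 and 0.006 m and z of blank2 in the frame of pad1 between -0.004 and 0.004 m and angle between the x axis of blank2 and the x axis of plate, either way round below 0.08 rad) or (x of blank2 in the frame of pad2 between -0.005 and 0.005 m and y of blank2 in the frame of pad2 between -0.006 and 0.006 m and z of blank2 in the frame of pad2 between -0.004 and 0.004 m and angle between the x axis of blank2 and the x axis of plate, either way round below 0.08 rad) or (x of blank2 in the frame of pad3 between -0.005 and 0.005 m and y of blank2 in the frame of pad3 between -0.006 and 0.006 m and z of blank2 in the frame of pad3 between -0.004 and 0.004 m and angle between the x axis of blank2 and the x axis of plate, either way round below 0.08 rad) or (x of blank2 in the frame of pad4 between -0.005 and 0.005 m and y of blank2 in the frame of pad4 between -0.006 and 0.006 m and z of blank2 in the frame of pad4 between -0.004 and 0.004 m and angle between the x axis of blank2 and the x axis of plate, either way round below 0.08 rad)) and ((x of blank3 in the frame of pad1 between -0.005 and 0.005 m and y of blank3 in the frame of pad1 between -0.006 and 0.006 m and z of blank3 in the frame of pad1 between -0.004 and 0.004 m and angle between the x axis of blank3 and the x axis of plate, either way round below 0.08 rad) or (x of blank3 in the frame of pad2 between -0.005 and 0.005 m and y of blank3 in the frame of pad2 between -0.006 and 0.006 m and z of blank3 in the frame of pad2 between -0.004 and 0.004 m and angle between the x axis of blank3 and the x axis of plate, either way round below 0.08 rad) or (x of blank3 in the frame of pad3 between -0.005 and 0.005 m and y of blank3 in the frame of pad3 between -0.006 and 0.006 m and z of blank3 in the frame of pad3 between -0.004 and 0.004 m and angle between the x axis of blank3 and the x axis of plate, either way round below 0.08 rad) or (x of blank3 in the frame of pad4 between -0.005 and 0.005 m and y of blank3 in the frame of pad4 between -0.006 and 0.006 m and z of blank3 in the frame of pad4 between -0.004 and 0.004 m and angle between the x axis of blank3 and the x axis of plate, either way round below 0.08 rad)) and ((x of blank4 in the frame of pad1 between -0.005 and 0.005 m and y of blank4 in the frame of pad1 between -0.006 and 0.006 m and z of blank4 in the frame of pad1 between -0.004 and 0.004 m and angle between the x axis of blank4 and the x axis of plate, either way round below 0.08 rad) or (x of blank4 in the frame of pad2 between -0.005 and 0.005 m and y of blank4 in the frame of pad2 between -0.006 and 0.006 m and z of blank4 in the frame of pad2 between -0.004 and 0.004 m and angle between the x axis of blank4 and the x axis of plate, either way round below 0.08 rad) or (x of blank4 in the frame of pad3 between -0.005 and 0.005 m and y of blank4 in the frame of pad3 between -0.006 and 0.006 m and z of blank4 in the frame of pad3 between -0.004 and 0.004 m and angle between the x axis of blank4 and the x axis of plate, either way round below 0.08 rad) or (x of blank4 in the frame of pad4 between -0.005 and 0.005 m and y of blank4 in the frame of pad4 between -0.006 and 0.006 m and z of blank4 in the frame of pad4 between -0.004 and 0.004 m and angle between the x axis of blank4 and the x axis of plate, either way round below 0.08 rad)) and ((x of blank1 in the frame of pad1 between -0.005 and 0.005 m and y of blank1 in the frame of pad1 between -0.006 and 0.006 m and z of blank1 in the frame of pad1 between -0.004 and 0.004 m and angle between the x axis of blank1 and the x axis of plate, either way round below 0.08 rad) or (x of blank2 in the frame of pad1 between -0.005 and 0.005 m and y of blank2 in the frame of pad1 between -0.006 and 0.006 m and z of blank2 in the frame of pad1 between -0.004 and 0.004 m and angle between the x axis of blank2 and the x axis of plate, either way round below 0.08 rad) or (x of blank3 in the frame of pad1 between -0.005 and 0.005 m and y of blank3 in the frame of pad1 between -0.006 and 0.006 m and z of blank3 in the frame of pad1 between -0.004 and 0.004 m and angle between the x axis of blank3 and the x axis of plate, either way round below 0.08 rad) or (x of blank4 in the frame of pad1 between -0.005 and 0.005 m and y of blank4 in the frame of pad1 between -0.006 and 0.006 m and z of blank4 in the frame of pad1 between -0.004 and 0.004 m and angle between the x axis of blank4 and the x axis of plate, either way round below 0.08 rad)) and ((x of blank1 in the frame of pad2 between -0.005 and 0.005 m and y of blank1 in the frame of pad2 between -0.006 and 0.006 m and z of blank1 in the frame of pad2 between -0.004 and 0.004 m and angle between the x axis of blank1 and the x axis of plate, either way round below 0.08 rad) or (x of blank2 in the frame of pad2 between -0.005 and 0.005 m and y of blank2 in the frame of pad2 between -0.006 and 0.006 m and z of blank2 in the frame of pad2 between -0.004 and 0.004 m and angle between the x axis of blank2 and the x axis of plate, either way round below 0.08 rad) or (x of blank3 in the frame of pad2 between -0.005 and 0.005 m and y of blank3 in the frame of pad2 between -0.006 and 0.006 m and z of blank3 in the frame of pad2 between -0.004 and 0.004 m and angle between the x axis of blank3 and the x axis of plate, either way round below 0.08 rad) or (x of blank4 in the frame of pad2 between -0.005 and 0.005 m and y of blank4 in the frame of pad2 between -0.006 and 0.006 m and z of blank4 in the frame of pad2 between -0.004 and 0.004 m and angle between the x axis of blank4 and the x axis of plate, either way round below 0.08 rad)) and (not ((x of blank1 in the frame of pad4 between -0.005 and 0.005 m and y of blank1 in the frame of pad4 between -0.006 and 0.006 m and z of blank1 in the frame of pad4 between -0.004 and 0.004 m and angle between the x axis of blank1 and the x axis of plate, either way round below 0.08 rad) or (x of blank2 in the frame of pad4 between -0.005 and 0.005 m and y of blank2 in the frame of pad4 between -0.006 and 0.006 m and z of blank2 in the frame of pad4 between -0.004 and 0.004 m and angle between the x axis of blank2 and the x axis of plate, either way round below 0.08 rad) or (x of blank3 in the frame of pad4 between -0.005 and 0.005 m and y of blank3 in the frame of pad4 between -0.006 and 0.006 m and z of blank3 in the frame of pad4 between -0.004 and 0.004 m and angle between the x axis of blank3 and the x axis of plate, either way round below 0.08 rad) or (x of blank4 in the frame of pad4 between -0.005 and 0.005 m and y of blank4 in the frame of pad4 between -0.006 and 0.006 m and z of blank4 in the frame of pad4 between -0.004 and 0.004 m and angle between the x axis of blank4 and the x axis of plate, either way round below 0.08 rad)) or ((x of blank1 in the frame of pad3 between -0.005 and 0.005 m and y of blank1 in the frame of pad3 between -0.006 and 0.006 m and z of blank1 in the frame of pad3 between -0.004 and 0.004 m and angle between the x axis of blank1 and the x axis of plate, either way round below 0.08 rad) or (x of blank2 in the frame of pad3 between -0.005 and 0.005 m and y of blank2 in the frame of pad3 between -0.006 and 0.006 m and z of blank2 in the frame of pad3 between -0.004 and 0.004 m and angle between the x axis of blank2 and the x axis of plate, either way round below 0.08 rad) or (x of blank3 in the frame of pad3 between -0.005 and 0.005 m and y of blank3 in the frame of pad3 between -0.006 and 0.006 m and z of blank3 in the frame of pad3 between -0.004 and 0.004 m and angle between the x axis of blank3 and the x axis of plate, either way round below 0.08 rad) or (x of blank4 in the frame of pad3 between -0.005 and 0.005 m and y of blank4 in the frame of pad3 between -0.006 and 0.006 m and z of blank4 in the frame of pad3 between -0.004 and 0.004 m and angle between the x axis of blank4 and the x axis of plate, either way round below 0.08 rad)))), for 0.2 s.
2. the coupling is pushed home on the port, both arms still raised (z of coupling in the frame of seat below 0.003 m and horizontal distance between coupling and seat below 0.005 m and angle between coupling's own z axis and vertical below 0.06 rad and value of joint each of cam_a, cam_b above 1.2 rad), for 0.2 s.
3. a first cam arm is fully down (z of coupling in the frame of seat below 0.003 m and horizontal distance between coupling and seat below 0.005 m and angle between coupling's own z axis and vertical below 0.06 rad and value of joint any of cam_a, cam_b below 0.2 rad), for 0.1 s.
4. both cam arms are fully down (z of coupling in the frame of seat below 0.003 m and horizontal distance between coupling and seat below 0.005 m and angle between coupling's own z axis and vertical below 0.06 rad and value of joint each of cam_a, cam_b below 0.2 rad), for 0.2 s.
At the end, for the whole second after the job is handed in: Every blank on its own pad, within 5 mm of flush with the fence, 6 mm of the pad's centre line, square within 0.08 rad, pads filled from the right without a gap; coupling within 3 mm of home, 5 mm centred, upright within 0.06 rad; both cam arms below 0.2 rad; all at rest (all of step 1 and all of step 4 and linear speed of each of coupling, blank1, blank2, blank3, blank4 below 0.02 m/s); the robot touches nothing.
It fails at once if another thing on the bench is shoved aside by more than 40 mm (distance of any of tape_roll, screwdriver, bolt_cup, end_cap, oil_can, spanner, spare_gasket from where it was at the start of the episode above 0.04 m).
Of blank1, blank2, blank3, blank4 only 3 to 4 are there at a start; the rules pass over those that are not, and their reading is None.
At some moment in a run one of blank1, blank2, blank3, blank4 may be knocked a few centimetres aside while the robot is not near it.
It also fails if it takes over 210 s, if anything falls off the work surface, if the arm or the gripper's body presses on something with over 40 N, if the wrist force passes 120 N, or if a joint passes its speed limit or range.

### The arm

A 7-joint arm with a two-finger parallel gripper is mounted at the origin on the work surface. World frame = base frame: x ahead of the robot, y to its left, z up, the work surface at z = 0. Lengths are in m, angles in rad, forces in N, time in s.
With the tool pointing down it reaches from about 0.425 to 0.925 m from the base axis. Payload 6.8 kg.
Tool frame: the origin (TCP) lies between the finger pads; the fingertips stand 22 mm ahead of it and the grasp point (between the pads) lies 3 mm ahead of it; z points along the fingers, y is the direction in which the jaws open and shut (so a half turn about z gives the same grasp; the last joint's range is limited). The gripper opens to 85 mm and grips with 20 to 120 N. Pads are 22 mm wide; open, the fingers measure 114 mm over their backs; the gripper's body (76 mm by 85 mm) begins 54 mm behind the grasp point. The pads swing forward as they close: fully open they stand 13 mm farther back than shut.
Start: joints at [-1.324, 0.477, 0.022, 1.555, -0.011, 1.109, -0.083], TCP at [0.234, 0.633, 0.253] pointing down, gripper open.
Joint ranges: [-2.96, 2.96], [-0.34, 2.1], [-1.41, 1.46], [0.24, 2.44], [-1.37, 4.51], [0.17, 1.92], [-2.96, 2.96]. Speed limits (rad/s): [2.39, 2.39, 3.14, 3.14, 3.14, 3.14, 3.14].

### API

Orientations are given as a unit quaternion [w, x, y, z].
In Python, from station import bot gives the robot as it stands. The module is installed in compiled form; this text tells all that it offers.
- The arm moves only by the tool drive_tool, never from a script. Its argument "series" is one flat list of numbers, 7 for each row, row after row: the opening, from -1 (shut) to 1 (fully open), then the shift along the tool's x, y, z in mm, then the turn, a rotation vector about the tool's x, y, z in rad. In form: [jaw, x, y, z, wx, wy, wz, jaw, x, y, z, wx, wy, wz, ...]. A call has 1 to 12 rows; each row shifts and turns the commanded pose from where the row before left it, along the tool's axes as they then stand; what a row does not reach is not made up. A row lasts 1/8 s, in which the tool goes at most 62.5 mm and 10.7 degrees, less where a joint would pass 70% of its speed; a pose out of reach is approached as far as the arm can. A call with a gripper value outside its range is refused whole. The fingers move at their own pace and stop on an object; "force" is the grip in N (left out, the last holds). Time passes only in rows, so rows that do not move let the fingers close. It gives the time, the measured TCP pose, the force and the opening at its end, in the units of the state.
- bot.get_obs(): the state, without advancing time (a new reading comes with each control period).
- bot.read_camera(name): name is "scene" or "side" or "wrist"; returns a dict with "pixels" (384x512x3 uint8, blue, green, red), "camera_matrix" (3x3 intrinsics, pixels), "distortion" ([k1, k2, p1, p2, k3] as OpenCV has them; the pictures are not rectified), "rvec" (rotation vector, rad) and "tvec" (3), from world to camera coordinates, as OpenCV has them. Camera axes: x right, y down, z forward; pixel columns grow to the right and rows downward; lengths in m; the calibration is good to about 2 mm. A picture is of the moment at which its call begins. There is no depth.
- bot.hand_in(): hands the job in, once; it reports no verdict.
The state is a dict: "t": time; "q": joint angles; "joint_vel": joint speeds; "joint_torque": joint torques, N m; "eef_pos": TCP position; "tool_rot": TCP orientation; "contact_force": force on the tool from outside, world axes, zero at the start; "torque": the same for the moment, N m; "gripper_width": opening from 0.0 (shut) to 1.0 (fully open).
Only numpy, scipy, OpenCV 4.12 (cv2) and the standard library are available. Lean on these libraries where they do the work, as an engineer would, in place of code of your own. Each camera call takes 0.05 s, during which the arm holds its last target. There are 200 camera calls.

## Working session

There is one attempt and no reset: what is moved stays moved. The work goes in short steps, Python scripts to look and compute and a tool call to move; the robot and the scene stay as the last step left them, time stands still between calls to the robot, and variables do not carry over. Pictures are saved under pics/ and viewed, about 12 in all and at most 16, crops included, and the job is handed in when it is done.

Besides the shell and the picture viewer there is one more tool, called as name(argument=value, ...) on one line, values as JSON. drive_tool: Moves the arm, as the interface text tells. Its arguments: {"type":"object","properties":{"series":{"type":"array"},"force":{"type":"number"}},"required":["series"]}

```bash
mkdir -p pics; ls; cat > h.py <<'E'
import numpy as np, cv2
from scipy.spatial.transform import Rotation as R
from station import bot
def cam(n, save=None):
    c=bot.read_camera(n)
    if save: cv2.imwrite('pics/'+save+'.png',c['pixels'])
    return c
def ray(c,uv):
    p=cv2.undistortPoints(np.array(uv,float).reshape(-1,1,2),np.array(c['camera_matrix']),np.array(c['distortion'])).reshape(-1,2)
    Rm=cv2.Rodrigues(np.array(c['rvec'],float))[0]; t=np.array(c['tvec'],float).reshape(3)
    return -Rm.T@t, np.c_[p,np.ones(len(p))]@Rm
def onz(c,uv,z):
    o,d=ray(c,uv); return o+d*((z-o[2])/d[:,2])[:,None]
def proj(c,P):
    return cv2.projectPoints(np.array(P,float).reshape(-1,1,3),np.array(c['rvec'],float),np.array(c['tvec'],float),np.array(c['camera_matrix']),np.array(c['distortion']))[0].reshape(-1,2)
def tri(l):  # list of (cam,uv)
    A=np.zeros((3,3));b=np.zeros(3)
    for c,uv in l:
        o,d=ray(c,uv); d=d[0]/np.linalg.norm(d[0]); M=np.eye(3)-np.outer(d,d); A+=M;b+=M@o
    return np.linalg.solve(A,b)
E
python3 - <<'E'
from h import *
np.set_printoptions(precision=3,suppress=True)
s=bot.get_obs(); print({k:np.round(v,3) for k,v in s.items()})
print(R.from_quat(np.roll(s['tool_rot'],-1)).as_matrix())
import pickle
d={}
for n in ['scene','side','wrist']:
    c=cam(n,n+'0'); d[n]=c; o,_=ray(c,[[256,192]]); print(n,o,onz(c,[[256,192],[0,0],[511,0],[511,383],[0,383]],0)[:,:2].tolist())
pickle.dump(d,open('c0.pkl','wb'))
i=np.vstack([cv2.resize(d['scene']['pixels'],(800,600))]); cv2.imwrite('pics/s0.png',i)
cv2.imwrite('pics/si0.png',cv2.resize(d['side']['pixels'],(800,600)))
E
```

```text
pics
{'t': np.float64(0.0), 'q': array([-1.324,  0.478,  0.022,  1.556, -0.012,  1.109, -0.083]), 'joint_vel': array([ 0.   , -0.001, -0.001,  0.001,  0.   ,  0.001, -0.   ]), 'joint_torque': array([  0.001, -59.645,   1.609, -28.119,   0.013,   0.009,   0.   ]), 'eef_pos': array([0.234, 0.632, 0.252]), 'tool_rot': array([-0.   ,  0.176,  0.984, -0.001]), 'contact_force': array([0.616, 0.256, 0.446]), 'torque': array([-0.013, -0.041,  0.034]), 'gripper_width': np.float64(1.001)}
[[-0.938  0.347 -0.001]
 [ 0.347  0.938 -0.002]
 [-0.    -0.002 -1.   ]]
scene [1.188 0.869 1.052] [[0.45447681223491554, -0.12611379017578728], [0.6749750075507904, -3.265379119156], [-2.5216795732056303, -0.7848779534160422], [0.3857031579550416, 0.8397056122749], [1.4038548633858763, 0.07927845121347998]]
side [ 0.356 -0.804  0.749] [[0.6141171459002388, 0.08711786746422379], [-0.7762355806192998, 3.0971284580511362], [3.4112675757412854, 2.048325525664719], [0.9378921442052197, -0.6096900572912287], [-0.026179779456700192, -0.3578387963125079]]
wrist [0.161 0.66  0.373] [[0.26987341046401914, 0.6187425583280365], [-0.07775736073941786, 0.4064147727378568], [0.14543758361011605, 1.0040456091957848], [0.8347521553397863, 0.9651225965969681], [0.47202069477006636, -0.018887453402790855]]
```

View pics/s0.png

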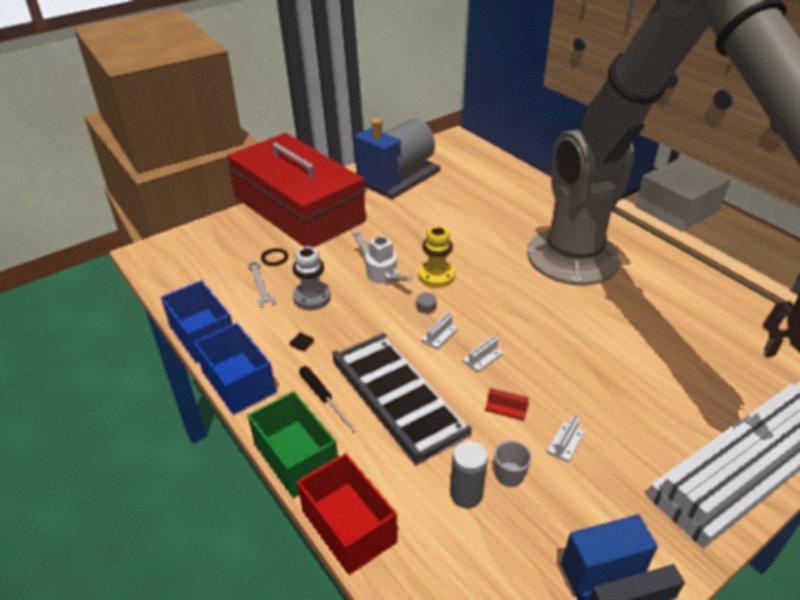

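View pics/si0.png

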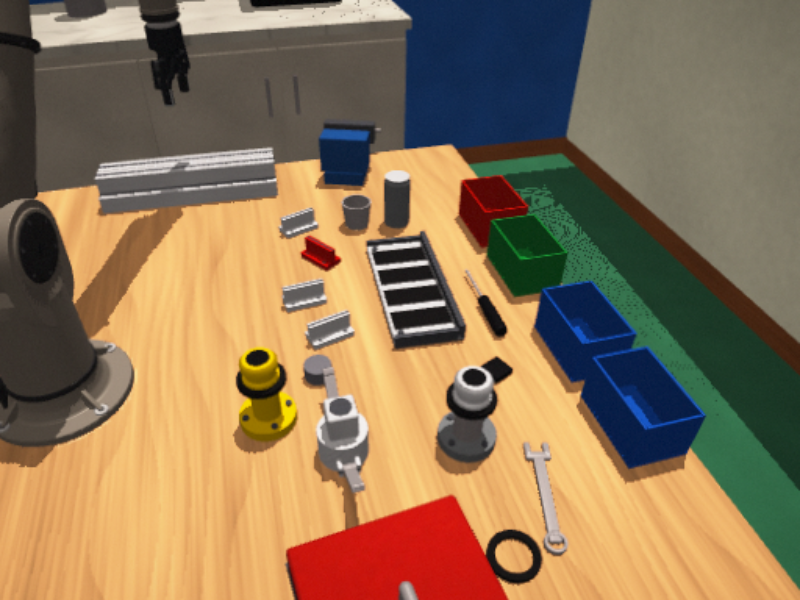

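```bash
python3 - <<'E'
from h import *
import pickle
np.set_printoptions(precision=3,suppress=True)
d=pickle.load(open('c0.pkl','rb')); sc,si=d['scene'],d['side']
k=.64
def T(n,a,b): 
    a=np.array(a)*k;b=np.array(b)*k; p=tri([(sc,a),(si,b)]); print(n,p,proj(sc,p)-a,proj(si,p)-b)
T('b-near-coupling',(440,330),(331,328));T('b2',(483,352),(304,293));T('b3',(567,438),(299,222));T('red',(507,402),(320,252))
T('porttop',(307,253),(474,374)); T('couptop',(380,242),(342,406)); T('tape',(427,298),(318,364));T('cup',(513,450),(357,203));T('can',(470,455),(397,177))
T('plateA?',(469,430),(423,236)); T('plateB',(336,353),(395,341)); T('plate far right',(383,338),(463,333))
T('armtip a',(410,278),(330,362)); T('armtip b',(357,234),(362,486))
c=d['wrist']; cv2.imwrite('pics/w0.png',c['pixels'])
s=bot.get_obs(); Rt=R.from_quat(np.roll(s['tool_rot'],-1)).as_matrix(); Rc=cv2.Rodrigues(np.array(c['rvec'],float))[0]; o,_=ray(c,[[0,0]])
print('cam in tool',Rt.T@(o-s['eef_pos']),'\n',Rt.T@Rc.T, c['camera_matrix'])
E
```

```text
b-near-coupling [0.461 0.025 0.016] [[-1.295  0.515]] [[-1.609 -0.559]]
b2 [0.431 0.136 0.018] [[-0.764  0.357]] [[-0.865 -0.348]]
b3 [0.458 0.403 0.016] [[-1.145  0.587]] [[-0.968 -0.463]]
red [0.485 0.269 0.016] [[-0.669  0.308]] [[-0.64  -0.264]]
porttop [ 0.621 -0.257  0.135] [[-0.81   0.093]] [[-1.302 -0.2  ]]
couptop [ 0.436 -0.235  0.097] [[-0.705  0.237]] [[-1.212 -0.36 ]]
tape [ 0.423 -0.07   0.025] [[-1.113  0.446]] [[-1.569 -0.537]]
cup [0.588 0.382 0.059] [[-2.103  0.889]] [[-1.678 -0.674]]
can [0.683 0.374 0.114] [[-0.944  0.343]] [[-0.718 -0.242]]
plateA? [0.662 0.275 0.045] [[-18.835   5.369]] [[-15.761  -5.378]]
plateB [ 0.621 -0.052  0.001] [[15.048 -4.117]] [[18.759  3.347]]
plate far right [ 0.637 -0.037  0.035] [[-16.994   2.819]] [[-20.287  -4.959]]
armtip a [ 0.439 -0.113  0.066] [[-0.824  0.314]] [[-1.218 -0.4  ]]
armtip b [ 0.435 -0.344  0.06 ] [[-1.533  0.405]] [[-2.937 -0.776]]
cam in tool [ 0.078 -0.    -0.12 ] 
 [[-0.002 -0.952 -0.307]
 [ 1.    -0.001 -0.001]
 [ 0.001 -0.307  0.952]] [[273.249   0.    255.711]
 [  0.    273.249 194.541]
 [  0.      0.      1.   ]]
```

drive_tool(series=[1, -43.5, -35.3, -7.8, 0, 0, 0, 1, -43.5, -35.3, -7.8, 0, 0, 0, 1, -43.5, -35.3, -7.8, 0, 0, 0, 1, -43.5, -35.3, -7.8, 0, 0, 0, 1, -43.5, -35.3, -7.8, 0, 0, 0, 1, -43.5, -35.3, -7.8, 0, 0, 0, 1, -43.5, -35.3, -7.8, 0, 0, 0, 1, -43.5, -35.3, -7.8, 0, 0, 0, 1, -43.5, -35.3, -7.8, 0, 0, 0, 1, -43.5, -35.3, -7.8, 0, 0, 0, 1, 0, 0, 0, 0, 0, -0.177, 1, 0, 0, 0, 0, 0, -0.177])

```text
t: 1.65
eef_pos: [0.5199, 0.1499, 0.3311]
tool_rot: [-0.0, -0.002, 1.0, -0.0]
contact_force: [0.0, 0.4, 0.9]
gripper_width: 1.001
```

```bash
python3 - <<'E'
from h import *
import pickle
np.set_printoptions(precision=4,suppress=True)
s=bot.get_obs(); print(s['t'],s['eef_pos'],R.from_quat(np.roll(s['tool_rot'],-1)).as_matrix(),s['joint_vel'])
c=cam('wrist'); pickle.dump(c,open('w1.pkl','wb'))
cv2.imwrite('pics/w1.png',cv2.resize(c['pixels'],(800,600)))
E
```

```text
1.65 [0.5199 0.1499 0.3311] [[-1.     -0.003  -0.0003]
 [-0.003   1.     -0.0001]
 [ 0.0003 -0.0001 -1.    ]] [ 0.127  -0.003  -0.18   -0.0049  0.0335 -0.0012  1.3714]
```

View pics/w1.png

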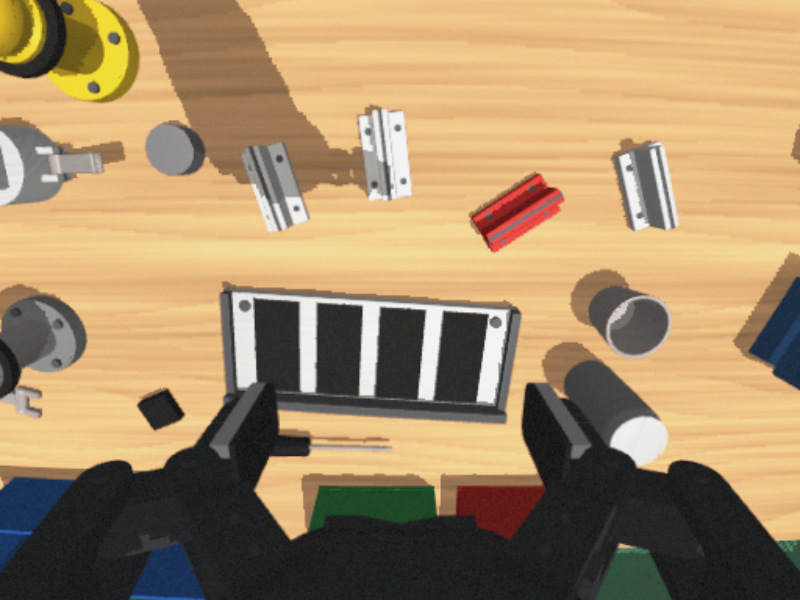

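```bash
python3 - <<'E'
from h import *
import pickle
c=pickle.load(open('w1.pkl','rb')); p=c['pixels']
cs=[]
for (u,v) in [(176,120),(247,99),(414,119)]:
    z=cv2.resize(p[v-36:v+36,u-32:u+32],None,fx=6,fy=6,interpolation=cv2.INTER_NEAREST); 
    for g in range(0,64,10): cv2.putText(z,str(u-32+g),(g*6,10),0,.35,(0,0,255),1); cv2.line(z,(g*6,0),(g*6,432),(0,200,0),1)
    for g in range(0,72,10): cv2.putText(z,str(v-36+g),(0,g*6+10),0,.35,(255,0,0),1); cv2.line(z,(0,g*6),(384,g*6),(0,200,0),1)
    cs.append(z[:,:])
top=np.hstack(cs); top=cv2.resize(top,(800,300))
pl=p[175:275,135:345]; pl=cv2.resize(pl,None,fx=3.0,fy=3.0,interpolation=cv2.INTER_NEAREST); pl=cv2.copyMakeBorder(pl,0,0,0,800-pl.shape[1],cv2.BORDER_CONSTANT)
for g in range(0,210,20): cv2.putText(pl,str(135+g),(g*3,10),0,.35,(0,0,255),1)
for g in range(0,100,20): cv2.putText(pl,str(175+g),(640,g*3+5),0,.35,(255,255,255),1)
cv2.imwrite('pics/w1c.png',np.vstack([top,pl]))
g=cv2.cvtColor(p,cv2.COLOR_BGR2GRAY)
m=((g<60)&True).astype(np.uint8); m[:,:140]=0;m[:,340:]=0;m[:170]=0;m[262:]=0
n,l,st,ce=cv2.connectedComponentsWithStats(m)
for i in range(1,n):
    if st[i,4]>300: print(st[i],ce[i],onz(c,[ce[i]],.016), cv2.minAreaRect(np.argwhere(l==i)[:,::-1].astype(np.float32)))
E
```

```text
[ 160  192  172   70 2360] [197.37711864 232.12033898] [[0.65137795 0.046794   0.016     ]] ((245.53575134277344, 229.55831909179688), (168.56204223632812, 69.32977294921875), 2.174744129180908)
[ 203  195   29   58 1552] [216.4181701 223.0992268] [[0.63398296 0.08114615 0.016     ]] ((216.1628875732422, 223.41648864746094), (27.698673248291016, 57.12283706665039), 2.6025619506835938)
[ 241  197   31   59 1540] [255.52467532 225.72272727] [[0.63878683 0.14905711 0.016     ]] ((255.68484497070312, 226.0428009033203), (27.94547462463379, 56.76424026489258), 3.5763344764709473)
[ 278  200   34   57 1526] [294.39908257 227.88859764] [[0.64286726 0.21695615 0.016     ]] ((294.6402282714844, 228.23779296875), (27.82874870300293, 57.09310531616211), 6.340191841125488)
```

View pics/w1c.png

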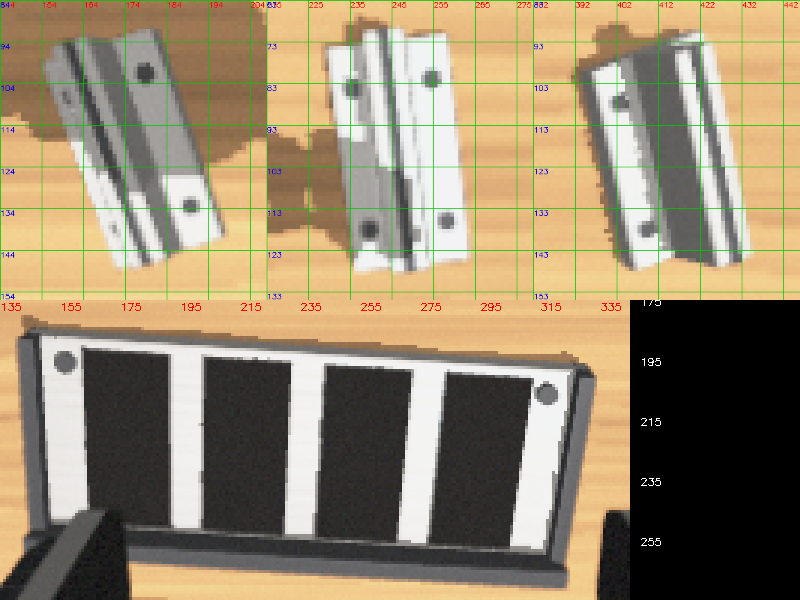

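```bash
python3 - <<'E'
from h import *
import pickle
np.set_printoptions(precision=4,suppress=True)
c=pickle.load(open('w1.pkl','rb'))
def seg(n,a,b,z):
    P=onz(c,[a,b],z); d=P[1]-P[0]; print(n,'mid',P.mean(0)[:2],'len',np.linalg.norm(d),'yaw',np.arctan2(d[1],d[0]))
seg('A groove',(162,93.6),(180,147.6),.042);seg('A R',(181.9,91.2),(197.8,140.4),.012);seg('A L',(154.8,97.9),(172.3,148.3),.012)
seg('B groove',(241.6,70.2),(249.3,127.8),.042);seg('B L',(229.4,73.8),(236.1,127.3),.012);seg('B R',(257.7,71.4),(263.2,124.9),.012)
seg('C groove',(420.4,93.1),(430,145.9),.042);seg('C L',(396.2,98.6),(407.7,145.9),.012)
seg('plate stripe',(194.5,190.3),(196.5,252.7),.016)
seg('plate stripe34',(277,195),(272,257),.016)
E
```

```text
A groove mid [0.4611 0.0256] len 0.0795874939433024 yaw 0.25388806195040997
A R mid [0.4552 0.0468] len 0.0771099636407842 yaw 0.2628868303101801
A L mid [0.4661 0.0044] len 0.08029710582106114 yaw 0.2596165165533821
B groove mid [0.4315 0.1347] len 0.07912626657019056 yaw 0.130289070203352
B L mid [0.4329 0.1141] len 0.07891481025438024 yaw 0.10898983509044208
B R mid [0.4294 0.1565] len 0.07855499552744491 yaw 0.11317550466861129
C groove mid [0.4574 0.4004] len 0.08072771230562459 yaw 0.35635267181775143
C L mid [0.4633 0.3812] len 0.07863582557374275 yaw 0.3898577846273511
plate stripe mid [0.6334 0.0447] len 0.11797778221866427 yaw -0.03882680783912942
plate stripe34 mid [0.6416 0.182 ] len 0.11834080010660165 yaw -0.050719409153394394
```

drive_tool(series=[0.2, 11.8, -24.9, 44.2, 0, 0, 0, 0.2, 11.8, -24.9, 44.2, 0, 0, 0, 0.2, 11.8, -24.9, 44.2, 0, 0, 0, 0.2, 11.8, -24.9, 44.2, 0, 0, 0, 0.2, 11.8, -24.9, 44.2, 0, 0, 0, 0.2, 0, 0, 0, 0, 0, -0.13, 0.2, 0, 0, 0, 0, 0, -0.13, 0.2, 0, 0, 0, 0, 0, 0, 0.2, 0, 0, 0, 0, 0, 0], force=40)

```text
t: 2.82
eef_pos: [0.4607, 0.0265, 0.1104]
tool_rot: [0.0, -0.128, 0.992, 0.0]
contact_force: [0.1, 0.2, 0.6]
gripper_width: 0.598
```

drive_tool(series=[0.2, 0, 0, 24, 0, 0, 0, 0.2, 0, 0, 24, 0, 0, 0, 0.2, 0, 0, 24, 0, 0, 0, 0.2, 0, 0, 0, 0, 0, 0, -1, 0, 0, 0, 0, 0, 0, -1, 0, 0, 0, 0, 0, 0, -1, 0, 0, 0, 0, 0, 0, -1, 0, 0, 0, 0, 0, 0, -1, 0, 0, 0, 0, 0, 0])

```text
t: 3.95
eef_pos: [0.4615, 0.0265, 0.0394]
tool_rot: [0.001, -0.129, 0.992, 0.0]
contact_force: [-1.0, 0.9, 7.8]
gripper_width: 0.151
```

drive_tool(series=[-1, 0, 0, -30, 0, 0, 0, -1, 0, 0, -30, 0, 0, 0, -1, 0, 0, 0, 0, 0, 0.161, -1, 0, 0, 0, 0, 0, 0.161, -1, -45, -0.6, 0, 0, 0, 0, -1, -45, -0.6, 0, 0, 0, 0, -1, -45, -0.6, 0, 0, 0, 0, -1, -45, -0.6, 0, 0, 0, 0, -1, 0, 0, 0, 0, 0, 0, -1, 0, 0, 0, 0, 0, 0])

```text
t: 5.2
eef_pos: [0.6391, 0.0126, 0.0979]
tool_rot: [-0.001, 0.032, 1.0, -0.0]
contact_force: [0.2, 0.3, -1.0]
gripper_width: 0.154
```

```bash
cat > st.py <<'E'
from h import *
np.set_printoptions(precision=4,suppress=True)
s=bot.get_obs(); M=R.from_quat(np.roll(s['tool_rot'],-1)).as_matrix()
print('t',s['t'],'p',s['eef_pos'],'toolyaw',np.arctan2(-M[1,0],-M[0,0]),'tilt',M[:2,2],'F',s['contact_force'],'w',s['gripper_width'])
def to(x,y,z):
    print('tool delta mm',1000*M.T@(np.array([x,y,z])-s['eef_pos']))
E
python3 - <<'E'
from st import *
to(.6411,.0124,.057)
import pickle
c=cam('wrist'); pickle.dump(c,open('w2.pkl','wb'))
cv2.imwrite('pics/w2.png',cv2.resize(c['pixels'],(800,600)))
E
```

```text
t 5.2 p [0.6391 0.0126 0.0979] toolyaw -0.06306175225965374 tilt [-0.0016 -0.    ] F [ 0.242   0.2589 -1.0195] w 0.1540369013843217
tool delta mm [-2.073  -0.0972 40.9345]
```

View pics/w2.png

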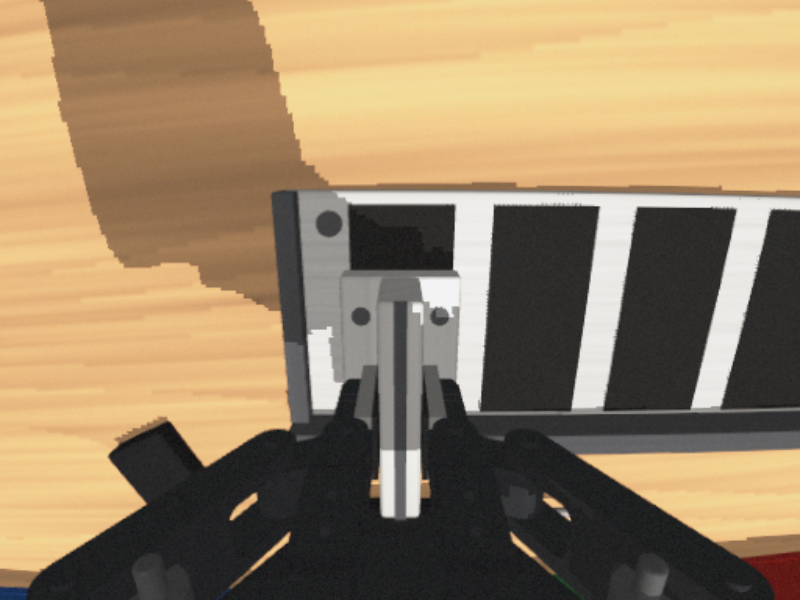

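```bash
python3 - <<'E'
from st import *
import pickle
c=pickle.load(open('w2.pkl','rb')); k=.64
P=onz(c,np.array([[349,205],[455,205],[494,206],[600,207],[636,208],[737,209],[481,410],[572,410],[604,410],[690,410],[467,409],[715,410]])*k,.016); print(P[:,:2])
print('blank near top end',onz(c,np.array([[400,301],[400,517],[343,280],[458,277]])*k,s['eef_pos'][2]+.003))
E
```

```text
t 5.25 p [0.6388 0.0128 0.098 ] toolyaw -0.06290782904172944 tilt [-0.0018  0.0001] F [-0.0655  0.0428 -2.4092] w 0.1547254582191262
[[ 0.576  -0.0073]
 [ 0.5792  0.042 ]
 [ 0.5808  0.0601]
 [ 0.5841  0.1103]
 [ 0.5855  0.1277]
 [ 0.5884  0.1782]
 [ 0.6891  0.0534]
 [ 0.6928  0.1034]
 [ 0.6942  0.1213]
 [ 0.6982  0.1707]
 [ 0.688   0.0458]
 [ 0.6995  0.1855]]
blank near top end [[ 0.5977  0.0151  0.101 ]
 [ 0.6767  0.01    0.101 ]
 [ 0.5904 -0.0007  0.101 ]
 [ 0.5917  0.032   0.101 ]]
```

drive_tool(series=[-1, 0, 0, 21, 0, 0, 0, -1, 0, 0, 21, 0, 0, 0, -1, 0, 0, 0, 0, 0, 0, -1, 0, 0, 0, 0, 0, 0])

```text
t: 5.75
eef_pos: [0.6392, 0.0127, 0.055]
tool_rot: [-0.001, 0.031, 1.0, -0.0]
contact_force: [0.3, -0.6, -1.7]
gripper_width: 0.153
```

```bash
python3 st.py
```

```text
t 5.75 p [0.6392 0.0127 0.055 ] toolyaw -0.06277274920932509 tilt [-0.002  -0.0002] F [ 0.3309 -0.5905 -1.709 ] w 0.15292170311038444
```

drive_tool(series=[-1, 0, 0, 1, 0, 0, 0, -1, -4, 0, 0, 0, 0, 0, -1, -3, 0, 0, 0, 0, 0, -1, -2, 0, 0, 0, 0, 0, -1, 0, 0, 0, 0, 0, 0])

```text
t: 6.38
eef_pos: [0.6494, 0.0121, 0.0553]
tool_rot: [0.0, 0.031, 1.0, 0.0]
contact_force: [0.2, -0.2, -1.5]
gripper_width: 0.157
```

drive_tool(series=[-1, 0, 0, 1, 0, 0, 0, -1, -1, 0, 0, 0, 0, 0, -1, -1, 0, 0, 0, 0, 0, -1, -1, 0, 0, 0, 0, 0, -1, 0, 0, 0, 0, 0, 0])

```text
t: 7.0
eef_pos: [0.6502, 0.0121, 0.0537]
tool_rot: [-0.002, 0.031, 1.0, 0.0]
contact_force: [-6.3, 1.3, 1.0]
gripper_width: 0.155
```

drive_tool(series=[-1, -1, 0, 1, 0, 0, 0, -1, 0, 0, 0, 0, 0, 0, -0.4, 0, 0, 0, 0, 0, 0, -0.4, 0, 0, 0, 0, 0, 0, -0.4, 0, 0, 0, 0, 0, 0, -0.4, 0, 0, -30, 0, 0, 0, -0.4, 0, 0, -40, 0, 0, 0, 0.2, 0, 0, -40, 0, 0, 0, 0.2, 0, 0, 0, 0, 0, 0])

```text
t: 8.12
eef_pos: [0.6557, 0.0117, 0.1671]
tool_rot: [0.004, 0.032, 0.999, 0.0]
contact_force: [-0.5, 0.7, -1.0]
gripper_width: 0.594
```

```bash
python3 - <<'E'
from st import *
to(.4312,.135,.11)
E
```

```text
t 8.125 p [0.6557 0.0117 0.1671] toolyaw -0.06302505192157899 tilt [0.0073 0.0007] F [-0.5161  0.7038 -1.0014] w 0.5944809801610016
tool delta mm [232.2679 108.8338  55.5435]
```

drive_tool(series=[0.2, 38.7, 18.1, 9.3, 0, 0, 0, 0.2, 38.7, 18.1, 9.3, 0, 0, 0, 0.2, 38.7, 18.1, 9.3, 0, 0, 0, 0.2, 38.7, 18.1, 9.3, 0, 0, 0, 0.2, 38.7, 18.1, 9.3, 0, 0, 0, 0.2, 38.7, 18.1, 9.3, 0, 0, 0, 0.2, 0, 0, 0, 0, 0, -0.183, 0.2, 0, 0, 0, 0, 0, 0, 0.2, 0, 0, 0, 0, 0, 0])

```text
t: 9.25
eef_pos: [0.4287, 0.1345, 0.1073]
tool_rot: [0.0, -0.058, 0.998, -0.0]
contact_force: [-0.8, -0.5, 0.1]
gripper_width: 0.601
```

```bash
python3 - <<'E'
from st import *
to(.4312,.135,.039)
c=cam('wrist'); cv2.imwrite('pics/w3.png',cv2.resize(c['pixels'],(800,600)))
E
```

```text
t 9.25 p [0.4287 0.1345 0.1073] toolyaw 0.11585751287032252 tilt [ 0.0002 -0.0001] F [-0.8223 -0.4942  0.1295] w 0.6013527098621203
tool delta mm [-2.5711  0.2571 68.3434]
```

View pics/w3.png

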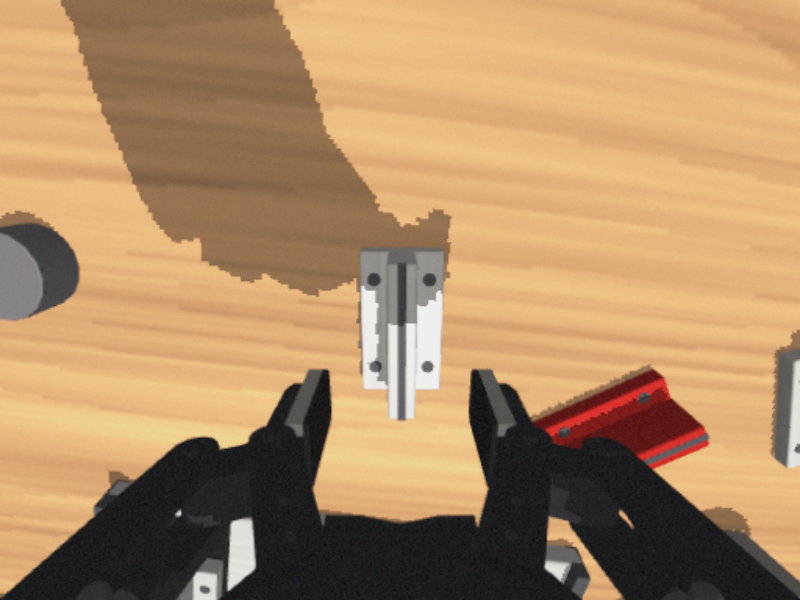

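```bash
python3 - <<'E'
from st import *
c=cam('wrist'); P=onz(c,np.array([[401,264],[402,418]])*.64,.042); print(P,P.mean(0)); to(*P.mean(0)[:2],.039)
E
```

```text
t 9.3 p [0.4287 0.1344 0.1074] toolyaw 0.1163009725408416 tilt [ 0.0003 -0.0001] F [-0.002 -0.019  0.037] w 0.6017368703535924
[[0.3917 0.1304 0.042 ]
 [0.47   0.14   0.042 ]] [0.4309 0.1352 0.042 ]
tool delta mm [-2.2068  0.4726 68.4176]
```

drive_tool(series=[0.2, -2.2, 0.4, 23, 0, 0, 0, 0.2, 0, 0, 23, 0, 0, 0, 0.2, 0, 0, 22, 0, 0, 0, 0.2, 0, 0, 0, 0, 0, 0, -1, 0, 0, 0, 0, 0, 0, -1, 0, 0, 0, 0, 0, 0, -1, 0, 0, 0, 0, 0, 0, -1, 0, 0, 0, 0, 0, 0, -1, 0, 0, -30, 0, 0, 0, -1, 0, 0, -30, 0, 0, 0, -1, 0, 0, 0, 0, 0, 0.182, -1, 0, 0, 0, 0, 0, 0])

```text
t: 10.85
eef_pos: [0.4303, 0.1356, 0.0999]
tool_rot: [0.0, 0.03, 1.0, 0.0]
contact_force: [0.1, -0.4, -2.2]
gripper_width: 0.155
```

drive_tool(series=[-1, -43.5, -8.1, 0, 0, 0, 0, -1, -43.5, -8.1, 0, 0, 0, 0, -1, -43.5, -8.1, 0, 0, 0, 0, -1, -43.5, -8.1, 0, 0, 0, 0, -1, -43.5, -8.1, 0, 0, 0, 0, -1, 0, 0, 0, 0, 0, 0, -1, 0, 0, 0, 0, 0, 0])

```text
t: 11.72
eef_pos: [0.6437, 0.0816, 0.0984]
tool_rot: [-0.001, 0.03, 1.0, -0.0]
contact_force: [-0.0, 0.3, -1.6]
gripper_width: 0.154
```

```bash
python3 - <<'E'
from st import *
to(.6455,.0806,.055)
c=cam('wrist'); cv2.imwrite('pics/w4.png',cv2.resize(c['pixels'],(800,600)))
import pickle; pickle.dump(c,open('w4.pkl','wb'))
E
```

```text
t 11.725 p [0.6437 0.0816 0.0984] toolyaw -0.05980392313697243 tilt [-0.0026 -0.0002] F [-0.0272  0.3083 -1.5567] w 0.15354151531322704
tool delta mm [-2.0097 -0.8702 43.3823]
```

View pics/w4.png

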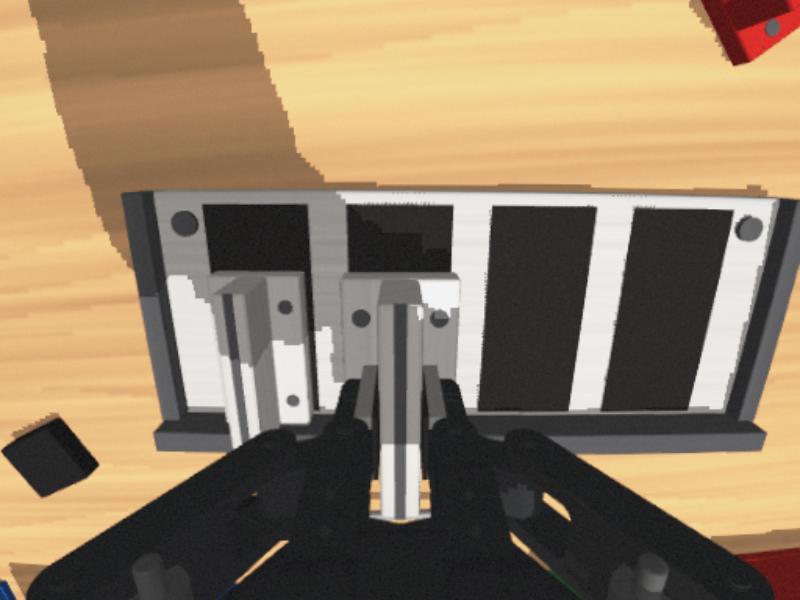

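```bash
python3 - <<'E'
from st import *
import pickle
c=pickle.load(open('w4.pkl','rb')); k=.64
P=onz(c,np.array([[347,205],[453,205],[205,205],[308,205],[492,206],[597,207],[634,208],[733,209],[479,410],[568,410],[602,410],[686,410]])*k,.016)[:,:2]
cen=(P[0::2]+P[1::2])/2; print(cen)
u=np.array([.9978,-.0655])
for q in cen: print(q+u*((.649-q[0])/u[0]))
g=onz(c,np.array([[228,292],[240,445]])*k,.058); f=onz(c,np.array([[213,272],[304,272]])*k,.028); print(g,f.mean(0),f)
E
```

```text
t 11.775 p [0.6434 0.082  0.0986] toolyaw -0.059721515689557005 tilt [-0.0026  0.0001] F [ 0.4102 -0.3148 -2.1412] w 0.15422610506027867
[[0.5821 0.0851]
 [0.5777 0.0179]
 [0.5867 0.1529]
 [0.5909 0.2205]
 [0.6953 0.146 ]
 [0.7003 0.2136]]
[0.649  0.0808]
[0.649  0.0132]
[0.649  0.1488]
[0.649  0.2167]
[0.649 0.149]
[0.649 0.217]
[[0.6079 0.0153 0.058 ]
 [0.6791 0.0072 0.058 ]] [0.6071 0.018  0.028 ] [[ 0.6058 -0.0032  0.028 ]
 [ 0.6085  0.0393  0.028 ]]
```

drive_tool(series=[-1, -3, -0.8, 22, 0, 0, 0.005, -1, 0, 0, 21, 0, 0, 0, -1, -4, 0, 0, 0, 0, 0, -1, -2, 0, 1, 0, 0, 0, -1, -2, 0, 0, 0, 0, 0, -1, -1, 0, 0, 0, 0, 0, -1, 0, 0, 0, 0, 0, 0])

```text
t: 12.65
eef_pos: [0.6538, 0.0802, 0.0543]
tool_rot: [-0.003, 0.033, 0.999, -0.0]
contact_force: [-8.2, 0.5, 1.0]
gripper_width: 0.16
```

drive_tool(series=[-1, -1, 0, 1, 0, 0, 0, -1, 0, 0, 0, 0, 0, 0, -0.4, 0, 0, 0, 0, 0, 0, -0.4, 0, 0, 0, 0, 0, 0, -0.4, 0, 0, 0, 0, 0, 0, -0.4, 0, 0, -30, 0, 0, 0, -0.4, 0, 0, -40, 0, 0, 0, 0.2, 0, 0, -40, 0, 0, 0, 0.2, 0, 0, 0, 0, 0, 0])

```text
t: 13.78
eef_pos: [0.6605, 0.08, 0.1684]
tool_rot: [0.004, 0.034, 0.999, 0.001]
contact_force: [0.6, 0.1, -0.1]
gripper_width: 0.601
```

```bash
python3 - <<'E'
from st import *
to(.458,.401,.14)
E
```

```text
t 13.775 p [0.6605 0.08   0.1684] toolyaw -0.06713486997245581 tilt [0.0072 0.0014] F [ 0.6178  0.0648 -0.089 ] w 0.6005573307813735
tool delta mm [223.7318 306.6247  27.3502]
```

drive_tool(series=[0.2, 32, 43.8, 3.9, 0, 0, 0, 0.2, 32, 43.8, 3.9, 0, 0, 0, 0.2, 32, 43.8, 3.9, 0, 0, 0, 0.2, 32, 43.8, 3.9, 0, 0, 0, 0.2, 32, 43.8, 3.9, 0, 0, 0, 0.2, 32, 43.8, 3.9, 0, 0, 0, 0.2, 32, 43.8, 3.9, 0, 0, 0, 0.2, 0, 0, 0, 0, 0, -0.146, 0.2, 0, 0, 0, 0, 0, -0.146, 0.2, 0, 0, 0, 0, 0, -0.146, 0.2, 0, 0, 0, 0, 0, 0, 0.2, 0, 0, 0, 0, 0, 0])

```text
t: 15.28
eef_pos: [0.4547, 0.4006, 0.1367]
tool_rot: [-0.0, -0.183, 0.983, -0.0]
contact_force: [0.5, -1.2, -0.1]
gripper_width: 0.597
```

```bash
python3 - <<'E'
from st import *
to(.458,.401,.039)
c=cam('wrist'); cv2.imwrite('pics/w5.png',cv2.resize(c['pixels'],(800,600)))
import pickle; pickle.dump(c,open('w5.pkl','wb'))
E
```

```text
t 15.275 p [0.4547 0.4006 0.1367] toolyaw 0.3682490950734113 tilt [-0.0006 -0.0005] F [ 0.5031 -1.1628 -0.0753] w 0.5965973441741904
tool delta mm [-3.2923 -0.8159 97.6736]
```

View pics/w5.png

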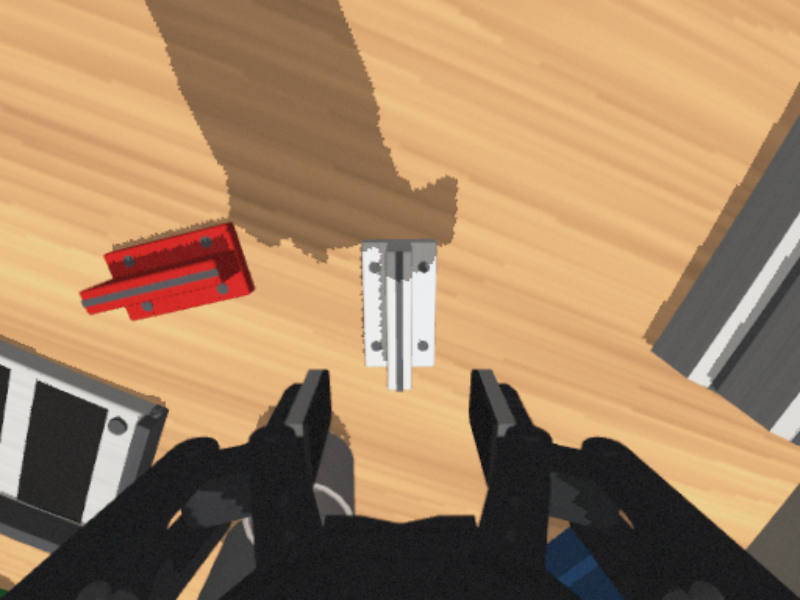

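```bash
python3 - <<'E'
from st import *
import pickle
c=pickle.load(open('w5.pkl','rb')); P=onz(c,np.array([[399,252],[399,389]])*.64,.042); print(P,P.mean(0)); to(*P.mean(0)[:2],.039)
E
```

```text
t 15.325 p [0.4547 0.4007 0.1368] toolyaw 0.3687596508260589 tilt [-0.0004 -0.0004] F [-0.6627 -0.539  -0.5054] w 0.6000377893441307
[[0.4204 0.3866 0.042 ]
 [0.4936 0.4147 0.042 ]] [0.457  0.4006 0.042 ]
tool delta mm [-2.1266 -0.8587 97.8269]
```

drive_tool(series=[0.2, -2.1, -0.8, 33, 0, 0, 0, 0.2, 0, 0, 33, 0, 0, 0, 0.2, 0, 0, 32, 0, 0, 0, 0.2, 0, 0, 0, 0, 0, 0, -1, 0, 0, 0, 0, 0, 0, -1, 0, 0, 0, 0, 0, 0, -1, 0, 0, 0, 0, 0, 0, -1, 0, 0, 0, 0, 0, 0, -1, 0, 0, -50, 0, 0, 0, -1, 0, 0, -60, 0, 0, 0, -1, 0, 0, 0, 0, 0, 0.145, -1, 0, 0, 0, 0, 0, 0.145])

```text
t: 16.82
eef_pos: [0.4572, 0.401, 0.1506]
tool_rot: [0.001, -0.038, 0.999, 0.001]
contact_force: [-1.1, -0.3, -2.1]
gripper_width: 0.159
```

drive_tool(series=[-1, 0, 0, 0, 0, 0, 0.144, -1, -34.7, -39.8, 0, 0, 0, 0, -1, -34.7, -39.8, 0, 0, 0, 0, -1, -34.7, -39.8, 0, 0, 0, 0, -1, -34.7, -39.8, 0, 0, 0, 0, -1, -34.7, -39.8, 0, 0, 0, 0, -1, -34.7, -39.8, 0, 0, 0, 0, -1, 0, 0, 50, 0, 0, 0, -1, 0, 0, 0, 0, 0, 0, -1, 0, 0, 0, 0, 0, 0])

```text
t: 18.08
eef_pos: [0.6498, 0.1506, 0.1002]
tool_rot: [0.0, 0.031, 1.0, 0.0]
contact_force: [0.4, 0.8, -1.9]
gripper_width: 0.152
```

```bash
python3 - <<'E'
from st import *
to(.6493,.1488,.055)
E
```

```text
t 18.075 p [0.6498 0.1506 0.1002] toolyaw -0.061464110467988844 tilt [0.0003 0.0008] F [ 0.365   0.8235 -1.8624] w 0.15196333510864887
tool delta mm [ 0.4454 -1.8752 45.1724]
```

drive_tool(series=[-1, 0, -1.8, 23, 0, 0, 0.005, -1, 0, 0, 22, 0, 0, 0, -1, -3, 0, 0, 0, 0, 0, -1, -2, 0, 1, 0, 0, 0, -1, -2, 0, 0, 0, 0, 0, -1, -1, 0, 0, 0, 0, 0, -1, 0, 0, 0, 0, 0, 0])

```text
t: 18.95
eef_pos: [0.6578, 0.1481, 0.0545]
tool_rot: [0.0, 0.033, 0.999, 0.001]
contact_force: [-3.0, 0.5, 5.8]
gripper_width: 0.152
```

drive_tool(series=[-1, -1, 0, 0, 0, 0, 0, -1, -1, 0, 0, 0, 0, 0, -1, 0, 0, 0, 0, 0, 0, -0.4, 0, 0, 0, 0, 0, 0, -0.4, 0, 0, 0, 0, 0, 0, -0.4, 0, 0, 0, 0, 0, 0, -0.4, 0, 0, -30, 0, 0, 0, -0.4, 0, 0, -40, 0, 0, 0, 0.2, 40, 0, -50, 0, 0, 0, 0.2, 40, 0, -50, 0, 0, 0, 0.2, 0, 0, 0, 0, 0, 0, 0.2, 0, 0, 0, 0, 0, 0])

```text
t: 20.45
eef_pos: [0.5819, 0.1524, 0.2207]
tool_rot: [0.0, 0.034, 0.999, 0.0]
contact_force: [-0.3, -0.1, 0.1]
gripper_width: 0.599
```

```bash
python3 - <<'E'
from st import *
c=cam('wrist'); cv2.imwrite('pics/w6.png',cv2.resize(c['pixels'],(800,600)))
import pickle; pickle.dump(c,open('w6.pkl','wb'))
E
```

```text
t 20.45 p [0.5819 0.1524 0.2207] toolyaw -0.06759417305753765 tilt [0.0004 0.0002] F [-0.3212 -0.1293  0.0571] w 0.5993400358674716
```

View pics/w6.png

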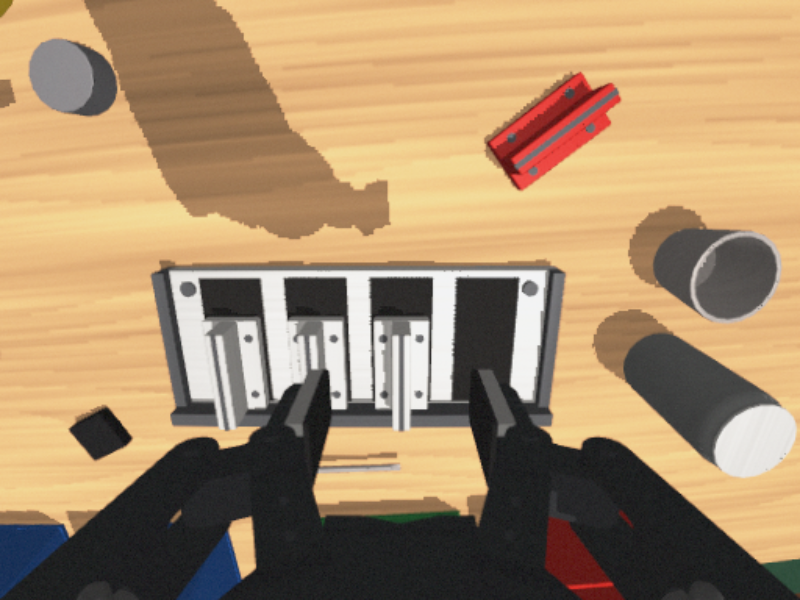

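```bash
python3 - <<'E'
from st import *
import pickle
c=pickle.load(open('w6.pkl','rb')); k=.64
f=onz(c,np.array([[204,319],[264,318],[289,320],[345,319],[374,320],[428,319]])*k,.028)[:,:2]
p=onz(c,np.array([[201,280],[262,279],[285,279],[348,278],[370,279],[433,278]])*k,.016)[:,:2]
F=(f[::2]+f[1::2])/2; P=(p[::2]+p[1::2])/2; th=-.066; u=np.array([np.cos(th),np.sin(th)]); v=np.array([-u[1],u[0]])
print((F-P)@v,(F-P)@u,np.linalg.norm(f[1::2]-f[::2],axis=1)); print(F@u)
to(.436,-.13,.34)
E
```

```text
t 20.5 p [0.5818 0.1521 0.2198] toolyaw -0.06792114414769979 tilt [-0.001  -0.0007] F [0.0041 0.7879 0.1895] w 0.6006830758339575
[ 0.003   0.0007 -0.0005] [0.0285 0.03   0.0299] [0.048  0.044  0.0421]
[0.6048 0.6057 0.6059]
tool delta mm [ 126.4344 -291.4176 -119.8356]
```

```bash
python3 - <<'E'
from h import *
import pickle
c=pickle.load(open('w6.pkl','rb')); g=cv2.cvtColor(c['pixels'],cv2.COLOR_BGR2GRAY)
for r in [195,201,203,205,207,210,215,220,230,240,250]: print(r,'from126',g[r,126:176])
E
```

```text
195 from126 [232 233 217 124  48  45  47  44  41  45  42  44  46  46  48  43  41  47
  44  45  43  43  43  46  44  42  45  49  41  44  42  41  44  43  46  49
  45  42  41  43  41  46 168 238 238 238 238 239 239 238]
201 from126 [234 236 235 227 161  37  31  32  33  29  34  27  36  27  32  33  32  28
  33  30  28  34  29  33  31  28  31  32  29  33  28  31  28  34  23  28
  28  23  32  44  45  46  69 185 242 242 241 242 242 242]
203 from126 [233 233 234 233 199  58  92 110 105 109 110 106 108 106 107 106 105 104
 107 110 105 106 108 107 110 108 111 110 110 113 110 104 108 111 108 109
 108 111 111 100  69  42  43 171 239 239 238 239 240 239]
205 from126 [230 231 225 191 159 158 157 158 159 140 125 127 126 127 126 122 120 118
 118 119 121 125 127 126 149 174 149 148 149 152 178 174 176 175 175 176
 171 152 109 125 107  45  42 166 238 238 238 239 239 238]
207 from126 [232 233 229 223 232 231 230 231 229 196 144 142 133 114 108 107 108 109
 110 110 109 110 109 112 118 151 233 233 235 235 234 234 234 234 233 234
 233 214 112 124 110  56  47 135 225 239 239 240 239 240]
210 from126 [233 233
[... 575 characters left out ...]
234 232 204 126 114  76  43  66 179 239 239 239 238]
230 from126 [231 230 231 231 232 231 225 220 230 230 195 105 100 144 218 233 234 228
 173 128 126 124 122 125 123 122 121 122 147 235 236 235 235 234 234 236
 235 234 233 234 213 110 120  95  42  68 171 237 237 238]
240 from126 [232 233 232 233 232 233 234 232 226 225 230 218 155 103 101 190 228 232
 231 215 151 123 124 124 125 125 122 120 121 121 229 235 236 235 235 234
 235 235 232 234 234 220 128 124 111  44  62 170 239 240]
250 from126 [231 232 232 231 231 232 231 231 232 226 219 232 230 201 115  99 129 208
 231 233 226 172 124 124 125 124 123 122 119 121 119 178 234 236 234 212
 149 122 184 222 234 233 221 109 126 114  47  58 153 234]
```

drive_tool(series=[0.2, 3.1, -50, -15, 0, 0, 0, 0.2, 3.1, -50, -15, 0, 0, 0, 0.2, 3.1, -50, -15, 0, 0, 0, 0.2, 3.1, -50, -15, 0, 0, 0, 0.2, 3.1, -50, -15, 0, 0, 0, 0.2, 3.1, -50, -15, 0, 0, 0, 0.2, 3.1, -50, -15, 0, 0, 0, 1, 3.1, -50, -15, 0, 0, 0, 1, 0, 0, 0, 0, 0, -0.068, 1, 0, 0, 0, 0, 0, 0, 1, 0, 0, 0, 0, 0, 0])

```text
t: 21.88
eef_pos: [0.5302, -0.2444, 0.3395]
tool_rot: [-0.001, -0.0, 1.0, 0.0]
contact_force: [-1.0, 1.2, -0.9]
gripper_width: 0.994
```

```bash
python3 - <<'E'
from st import *
c=cam('wrist'); cv2.imwrite('pics/w7.png',cv2.resize(c['pixels'],(800,600)))
import pickle; pickle.dump(c,open('w7.pkl','wb'))
E
```

```text
t 21.875 p [ 0.5302 -0.2444  0.3395] toolyaw 8.874648392165483e-05 tilt [-0.0021  0.0004] F [-1.0425  1.1551 -0.8868] w 0.9944047220260449
```

View pics/w7.png

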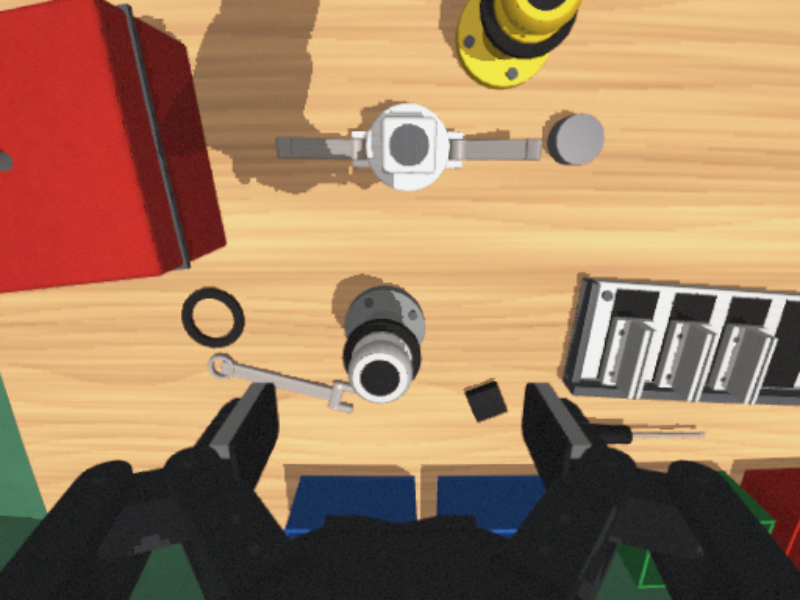

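```bash
cat > cp.py <<'E'
from st import *
def blob(c,seed,thr,win=30,lo=0):
    g=cv2.cvtColor(c['pixels'],cv2.COLOR_BGR2GRAY).astype(int); x,y=map(int,seed)
    m=np.zeros(g.shape,np.uint8); w=m[y-win:y+win,x-win:x+win]; w[:]=(g[y-win:y+win,x-win:x+win]<thr)&(g[y-win:y+win,x-win:x+win]>=lo)
    n,l,s_,ce=cv2.connectedComponentsWithStats(m,connectivity=4); i=l[y,x]; pts=np.argwhere(l==i)[:,::-1].astype(np.int32)
    hull=cv2.convexHull(pts); M=cv2.moments(hull); return (M['m10']/M['m00'],M['m01']/M['m00']),s_[i]
E
python3 - <<'E'
from cp import *
import pickle
c=pickle.load(open('w7.pkl','rb'))
u,a=blob(c,(262,93),150); P=onz(c,[u],.101)[0]; print('coupling',u,a,P)
u,a=blob(c,(243,242),80,20); Q=onz(c,[u],.136)[0]; print('port',u,a,Q)
A=onz(c,np.array([[280,147],[538,150]])*.64,.055); print('arms',A)
# head top square: bright mask
g=cv2.cvtColor(c['pixels'],cv2.COLOR_BGR2GRAY); print(g[93,235:290]); print(g[65:125,262])
to(P[0],P[1],.14)
E
```

```text
t 21.925 p [ 0.5302 -0.2442  0.3398] toolyaw 0.0006164418371371751 tilt [-0.0018  0.0004] F [-0.1648  0.1128 -0.1159] w 0.9966737315149302
coupling (261.33834335337343, 92.44188376753507) [249  80  25  26 522] [ 0.4339 -0.2377  0.101 ]
port (242.70402656704024, 241.5184723951847) [231 231  24  22 425] [ 0.6208 -0.2621  0.136 ]
arms [[ 0.4331 -0.3523  0.055 ]
 [ 0.4358 -0.1196  0.055 ]]
[236 240 204 159 157 160 160 159 158 156 194 231 241 219 144 110 111 111
 107 112 109 108 111 111 112 114 109 112 111 110 110 115 113 111 114 117
 111 113 119 161 240 242 233 209 220 241 242 242 242 242 242 242 232  96
 125]
[184 216 240 241 242 241 214 173 173 150 199 232 241 241 150 110 109 113
 110 114 112 110 111 115 114 112 112 110 112 113 112 111 111 114 112 113
 111 114 109 112 111 213 242 242 233 171 218 242 242 241 242 242 241 242
 242 242 234 205 191 193]
tool delta mm [ 95.9377   6.5468 199.9344]
```

```bash
python3 - <<'E'
from cp import *
import pickle
d=pickle.load(open('c0.pkl','rb'));sc,si=d['scene'],d['side']; w=pickle.load(open('w7.pkl','rb'))
for n,zs,a,b,th in [('port',.136,(307*.64,250*.64),(474*.64,374*.64),90),('coup',.101,(380*.64,242*.64),(342*.64,406*.64),140)]:
    U=[]
    for c,q in [(sc,a),(si,b)]:
        q=np.round(q).astype(int); g=cv2.cvtColor(c['pixels'],cv2.COLOR_BGR2GRAY); y0,x0=q[1]-8,q[0]-8
        loc=np.unravel_index(np.argmin(cv2.blur(g,(3,3))[y0+3:y0+14,x0+3:x0+14]),(11,11)); sd=(x0+3+loc[1],y0+3+loc[0])
        u,s_=blob(c,sd,th,14); U.append(u); print(n,sd,g[sd[1],sd[0]],u,s_,onz(c,[u],zs)[0])
    print(tri([(sc,U[0]),(si,U[1])]))
E
```

```text
t 21.925 p [ 0.5302 -0.2442  0.3398] toolyaw 0.0006164418371371751 tilt [-0.0018  0.0004] F [-0.1648  0.1128 -0.1159] w 0.9966737315149302
port (np.int64(196), np.int64(161)) 31 (195.79844961240306, 161.03875968992247) [192 159   8   5  29] [ 0.6184 -0.261   0.136 ]
port (np.int64(302), np.int64(238)) 21 (303.07541478129707, 241.02564102564102) [296 236  15  11 124] [ 0.621  -0.2641  0.136 ]
[ 0.6196 -0.2627  0.1353]
coup (np.int64(243), np.int64(154)) 80 (243.031746031746, 153.84126984126982) [240 152   7   5  29] [ 0.4321 -0.2366  0.101 ]
coup (np.int64(221), np.int64(262)) 81 (217.40606060606058, 259.9969696969697) [211 255  14  11 125] [ 0.4342 -0.2399  0.101 ]
[ 0.433  -0.238   0.0999]
```

drive_tool(series=[0.4, 24, 1.6, 50, 0, 0, 0, 0.4, 24, 1.6, 50, 0, 0, 0, 0.4, 24, 1.6, 50, 0, 0, 0, 0.4, 24, 1.6, 49, 0, 0, 0, 0.4, 0, 0, 0, 0, 0, 0, 0.4, 0, 0, 0, 0, 0, 0])

```text
t: 22.68
eef_pos: [0.4355, -0.2388, 0.1427]
tool_rot: [0.001, -0.0, 1.0, -0.0]
contact_force: [0.5, 0.2, 0.5]
gripper_width: 0.701
```

```bash
python3 - <<'E'
from cp import *
to(.4335,-.2378,.083)
E
```

```text
t 22.675 p [ 0.4355 -0.2388  0.1427] toolyaw 0.0007660356335347653 tilt [ 0.0016 -0.0006] F [0.4893 0.1685 0.4518] w 0.7009476488196925
tool delta mm [ 2.1291  1.0455 59.7069]
```

drive_tool(series=[0.4, 2, 1, 20, 0, 0, 0, 0.4, 0, 0, 20, 0, 0, 0, 0.4, 0, 0, 19, 0, 0, 0, 0.4, 0, 0, 0, 0, 0, 0, -1, 0, 0, 0, 0, 0, 0, -1, 0, 0, 0, 0, 0, 0, -1, 0, 0, 0, 0, 0, 0, -1, 0, 0, 0, 0, 0, 0], force=60)

```text
t: 23.68
eef_pos: [0.4335, -0.238, 0.0843]
tool_rot: [0.002, -0.0, 1.0, -0.0]
contact_force: [0.3, 0.9, 7.2]
gripper_width: 0.506
```

drive_tool(series=[-1, 0, 0, -50, 0, 0, 0, -1, 0, 0, -55, 0, 0, 0, -1, 0, 0, -55, 0, 0, 0, -1, -46.8, -6, 0, 0, 0, 0, -1, -46.8, -6, 0, 0, 0, 0, -1, -46.8, -6, 0, 0, 0, 0, -1, -46.6, -6, 0, 0, 0, 0, -1, 0, 0, 0, 0, 0, 0, -1, 0, 0, 0, 0, 0, 0, -1, 0, 0, 0, 0, 0, 0])

```text
t: 24.92
eef_pos: [0.6175, -0.2619, 0.2427]
tool_rot: [-0.001, 0.0, 1.0, 0.0]
contact_force: [0.8, 0.2, -5.6]
gripper_width: 0.513
```

```bash
python3 - <<'E'
from cp import *
to(.6205,-.2622,.226)
c=cam('side'); v=c['pixels']; cv2.imwrite('pics/si8.png',cv2.resize(v[90:330,170:430],(780,720))[:600])
import pickle; pickle.dump(c,open('si8.pkl','wb'))
E
```

```text
t 24.925 p [ 0.6175 -0.2619  0.2427] toolyaw -0.0009426956891880759 tilt [-0.0012  0.0004] F [ 0.8314  0.1734 -5.6436] w 0.5128519658108966
tool delta mm [-2.9828 -0.2841 16.6811]
```

View pics/si8.png

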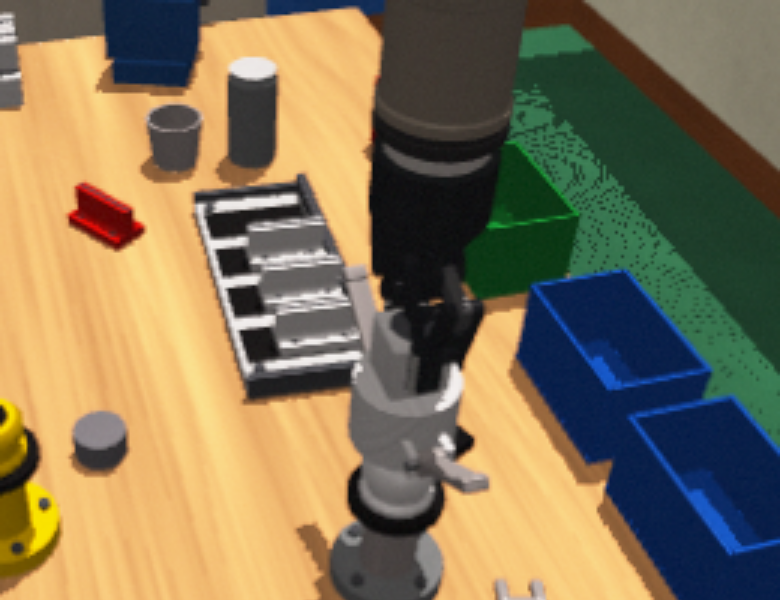

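drive_tool(series=[-1, -3, -0.3, 0, 0, 0, 0, -1, 0, 0, 6, 0, 0, 0, -1, 0, 0, 6, 0, 0, 0, -1, 0, 0, 6, 0, 0, 0, -1, 0, 0, 5, 0, 0, 0, -1, 0, 0, 0, 0, 0, 0])

```text
t: 25.72
eef_pos: [0.6216, -0.2618, 0.2191]
tool_rot: [-0.001, -0.0, 1.0, 0.0]
contact_force: [0.3, -1.0, -5.9]
gripper_width: 0.503
```

drive_tool(series=[-1, 0.5, 0, 3, 0, 0, 0, -1, 0, 0, 3, 0, 0, 0, -1, 0, 0, 3, 0, 0, 0, -1, 0, 0, 0, 0, 0, 0])

```text
t: 26.22
eef_pos: [0.6213, -0.2619, 0.2105]
tool_rot: [-0.0, -0.0, 1.0, 0.0]
contact_force: [-0.7, -0.4, -5.3]
gripper_width: 0.507
```

drive_tool(series=[-1, 0, 0, 5, 0, 0, 0, -1, 0, 0, 5, 0, 0, 0, -1, 0, 0, 5, 0, 0, 0, -1, 0, 0, 5, 0, 0, 0, -1, 0, 0, 5, 0, 0, 0, -1, 0, 0, 0, 0, 0, 0])

```text
t: 26.98
eef_pos: [0.6214, -0.2618, 0.1852]
tool_rot: [-0.0, -0.0, 1.0, 0.0]
contact_force: [-1.2, 0.0, -6.7]
gripper_width: 0.507
```

Now press onto the seal and down to home (TCP about 0.174).

drive_tool(series=[-1, 0, 0, 3, 0, 0, 0, -1, 0, 0, 3, 0, 0, 0, -1, 0, 0, 3, 0, 0, 0, -1, 0, 0, 2, 0, 0, 0, -1, 0, 0, 0, 0, 0, 0, -1, 0, 0, 0, 0, 0, 0], force=90)

```text
t: 27.72
eef_pos: [0.6216, -0.2622, 0.1763]
tool_rot: [0.0, -0.0, 1.0, 0.0]
contact_force: [-5.1, 1.3, 4.8]
gripper_width: 0.504
```

drive_tool(series=[-1, 0, 0, 2, 0, 0, 0, -1, 0, 0, 2, 0, 0, 0, -1, 0, 0, 0, 0, 0, 0, -1, 0, 0, 0, 0, 0, 0])

```text
t: 28.22
eef_pos: [0.6217, -0.2622, 0.1742]
tool_rot: [0.001, -0.0, 1.0, 0.0]
contact_force: [-8.9, 3.7, 17.6]
gripper_width: 0.504
```

drive_tool(series=[-1, 0, 0, 2, 0, 0, 0, -1, 0, 0, 0, 0, 0, 0])

```text
t: 28.48
eef_pos: [0.6221, -0.2624, 0.1741]
tool_rot: [0.002, 0.0, 1.0, 0.001]
contact_force: [-12.6, 7.1, 28.1]
gripper_width: 0.505
```

drive_tool(series=[-1, 0, 0, -3, 0, 0, 0, -1, 0, 0, 0, 0, 0, 0, 0.4, 0, 0, 0, 0, 0, 0, 0.4, 0, 0, 0, 0, 0, 0, 0.4, 0, 0, 0, 0, 0, 0, 0.4, 0, 0, -40, 0, 0, 0, 0.4, 0, 0, -40, 0, 0, 0, 0.4, 0, 0, -40, 0, 0, 0, 0.4, 0, 0, 0, 0, 0, 0, 0.4, 0, 0, 0, 0, 0, 0])

```text
t: 29.72
eef_pos: [0.6213, -0.2618, 0.2911]
tool_rot: [-0.0, -0.0, 1.0, 0.0]
contact_force: [0.1, 0.4, -1.3]
gripper_width: 0.702
```

```bash
cat > arc.py <<'E'
from st import *
C=np.array([.6215,-.262]); B=.4
d=np.array([-np.sin(B),-np.cos(B)]); e=np.array([np.cos(B),-np.sin(B)])
def tcp(th,sT=.053,gap=0.):  # (r,z) of TCP
    a=np.array([np.sin(th),-np.cos(th)]); n=np.array([np.cos(th),np.sin(th)])
    T=np.array([.05,.112])+sT*a+(.004+.011*abs(e@n)+gap)*n
    return T-.022*d
def world(sgn,th,**k):
    r,z=tcp(th,**k); return np.array([C[0],C[1]+sgn*r,z])
E
python3 - <<'E'
from arc import *
print('q',s['q'])
p=world(1,2.2,gap=.03); print(p); to(*p)
ths=np.r_[2.2,np.arange(2.05,-.1,-.15),-.05]; P=[tcp(2.2,gap=.03)]+[tcp(t) for t in ths]
for t,D in zip(ths,np.diff(P,axis=0)*1000): print(round(t,2),'dx %.1f dz %.1f'%(D@e,D@d))
c=cam('wrist'); cv2.imwrite('pics/w9.png',cv2.resize(c['pixels'],(800,600)))
E
```

```text
t 29.725 p [ 0.6213 -0.2618  0.2911] toolyaw 0.0003099430371859066 tilt [-0.0006  0.0004] F [ 0.0767  0.3821 -1.3141] w 0.7023062587650828
q [-0.0318  0.4792  0.4917  1.5389 -0.2374  1.1839  2.0742]
[ 0.6215 -0.1861  0.1986]
tool delta mm [-0.299  75.5761 92.552 ]
2.2 dx 25.7 dz 15.5
2.05 dx 8.4 dz 3.6
1.9 dx 7.8 dz 5.0
1.75 dx 6.9 dz 6.4
1.6 dx 5.8 dz 7.5
1.45 dx 4.4 dz 8.5
1.3 dx 2.9 dz 9.2
1.15 dx 1.2 dz 9.1
1.0 dx 0.2 dz 6.3
0.85 dx -0.6 dz 6.4
0.7 dx -1.3 dz 6.4
0.55 dx -2.2 dz 6.3
0.4 dx -3.0 dz 6.2
0.25 dx -3.9 dz 5.9
0.1 dx -4.8 dz 5.5
-0.05 dx -5.8 dz 4.9
-0.05 dx -0.0 dz 0.0
```

View pics/w9.png

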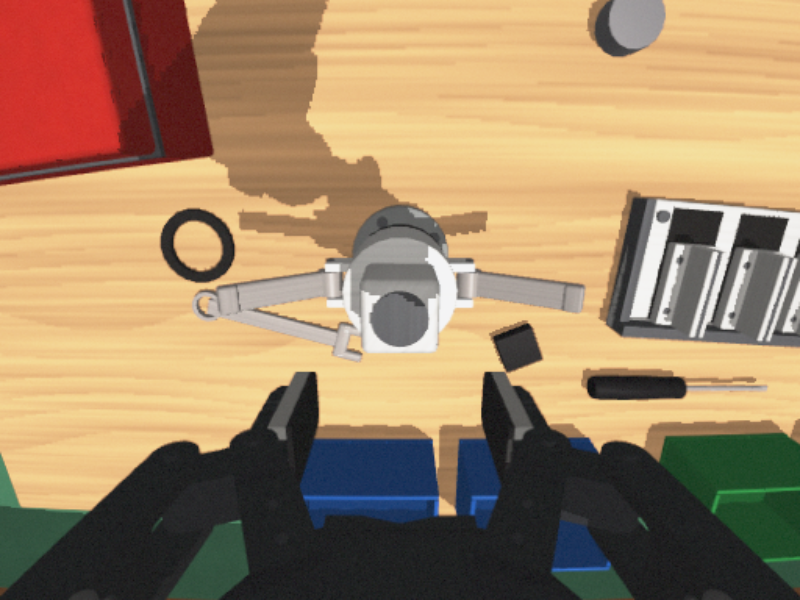

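drive_tool(series=[-1, 0, 40, 0, 0, 0, 0, -1, 0, 36, 0, 0, 0, 0, -1, 0, 0, 0, 0, 0, 0.1745, -1, 0, 0, 0, 0, 0, 0.1745, -1, 0, 0, 0, 0, 0, 0.1745, -1, 0, 0, 0, 0, 0, 0.1745, -1, 0, 0, 0, 0, 0, 0.1745, -1, 0, 0, 0, 0, 0, 0.1745, -1, 0, 0, 0, 0, 0, 0.1745, -1, 0, 0, 0, 0, 0, 0.1745, -1, 0, 0, 0, 0, 0, 0.1748, -1, 0, 0, 0, 0, 0, 0])

```text
t: 31.28
eef_pos: [0.621, -0.1856, 0.2902]
tool_rot: [-0.001, 0.706, 0.708, -0.001]
contact_force: [0.6, 0.4, -0.3]
gripper_width: 0.002
```

drive_tool(series=[-1, 0, 0, 0, 0, -0.135, 0, -1, 0, 0, 0, 0, -0.135, 0, -1, 0, 0, 0, 0, -0.13, 0, -1, 0, 0, 0, 0, 0, 0, -1, 0, 0, 0, 0, 0, 0])

```text
t: 31.9
eef_pos: [0.621, -0.1869, 0.2918]
tool_rot: [0.14, 0.693, 0.693, -0.14]
contact_force: [0.0, -0.1, 0.5]
gripper_width: -0.002
```

```bash
python3 - <<'E'
from arc import *
print(M, s['q'])
p=world(1,2.2,gap=.02); to(*p)
p=world(1,2.2,gap=.0); to(*p)
E
```

```text
t 31.9 p [ 0.621  -0.1869  0.2918] toolyaw -1.570042991432696 tilt [-0.0007 -0.3879] F [ 0.0449 -0.1484  0.5428] w -0.0020968919513384486
[[-0.0007  1.     -0.0007]
 [ 0.9217  0.0004 -0.3879]
 [-0.3879 -0.0009 -0.9217]] [-0.6942  0.5733  1.0405  1.7118 -0.1186  1.0148  0.3004]
tool delta mm [45.3959  0.5897 90.8155]
tool delta mm [ 62.5168   0.6091 101.1536]
```

drive_tool(series=[-1, 20, 0.6, 25, 0, 0, 0, -1, 20, 0, 33, 0, 0, 0, -1, 5.4, 0, 32.8, 0, 0, 0, -1, 17.1, 0, 10.3, 0, 0, 0, -1, 8.4, 0, 3.6, 0, 0, 0, -1, 7.8, 0, 5, 0, 0, 0, -1, 6.9, 0, 6.4, 0, 0, 0, -1, 5.8, 0, 7.5, 0, 0, 0, -1, 4.4, 0, 8.5, 0, 0, 0, -1, 2.9, 0, 9.2, 0, 0, 0, -1, 0, 0, 0, 0, 0, 0])

```text
t: 33.28
eef_pos: [0.6214, -0.15, 0.1222]
tool_rot: [0.14, 0.693, 0.693, -0.141]
contact_force: [-0.5, 0.6, -0.2]
gripper_width: 0.001
```

```bash
python3 - <<'E'
from arc import *
to(*world(1,1.3)); to(*world(1,1.0))
c=cam('scene'); cv2.imwrite('pics/sc10.png',cv2.resize(c['pixels'][110:260,120:320],(800,600)))
E
```

```text
t 33.275 p [ 0.6214 -0.15    0.1222] toolyaw -1.5701707491851442 tilt [-0.0017 -0.3892] F [-0.493   0.5693 -0.159 ] w 0.0005325386264685153
tool delta mm [-1.2788  0.0711 -0.6865]
tool delta mm [ 0.0838  0.0976 14.7387]
```

View pics/sc10.png

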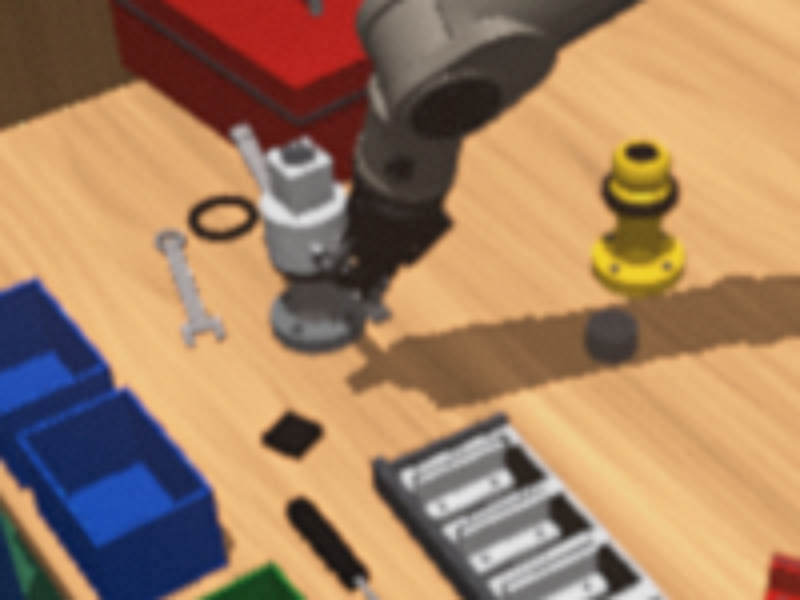

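drive_tool(series=[-1, 0.2, 0, 8.5, 0, 0, 0, -1, 0.2, 0, 6.3, 0, 0, 0, -1, -0.6, 0, 6.4, 0, 0, 0, -1, -1.3, 0, 6.4, 0, 0, 0, -1, -2.2, 0, 6.3, 0, 0, 0, -1, -3, 0, 6.2, 0, 0, 0, -1, -3.9, 0, 5.9, 0, 0, 0, -1, -4.8, 0, 5.5, 0, 0, 0, -1, -5.8, 0, 4.9, 0, 0, 0, -1, 0, 0, 0, 0, 0, 0])

```text
t: 34.58
eef_pos: [0.622, -0.1916, 0.0793]
tool_rot: [0.14, 0.693, 0.693, -0.14]
contact_force: [-0.0, 1.8, 0.9]
gripper_width: 0.004
```

```bash
python3 - <<'E'
from arc import *
to(*world(1,-.05)); to(*world(1,0)); to(*world(1,.15))
E
```

```text
t 34.575 p [ 0.622  -0.1916  0.0793] toolyaw -1.5708755689598495 tilt [-0.0003 -0.3888] F [-0.0427  1.7737  0.9115] w 0.004438204583212679
tool delta mm [ 0.0914 -0.5056  0.657 ]
tool delta mm [ 2.1101 -0.5062 -0.9005]
tool delta mm [ 7.5656 -0.5079 -6.0184]
```

drive_tool(series=[-1, -1.8, 0, 0.8, 0, 0, 0, -1, -1.8, 0, 0.8, 0, 0, 0, -1, -1.8, 0, 0.8, 0, 0, 0, -1, 0, 0, 0, 0, 0, 0])

```text
t: 35.08
eef_pos: [0.6222, -0.1942, 0.078]
tool_rot: [0.139, 0.692, 0.694, -0.14]
contact_force: [0.4, 9.3, -1.6]
gripper_width: -0.003
```

drive_tool(series=[-1, 20, 0, -5, 0, 0, 0, -1, 20, 0, -30, 0, 0, 0, -1, 0, 0, -60, 0, 0, 0, -1, 0, 0, -60, 0, 0, 0, -1, 0, 0, -60, 0, 0, 0, -1, 0, 0, 0, 0, 0.15, 0, -1, 0, 0, 0, 0, 0.15, 0, -1, 0, 0, 0, 0, 0.1, 0, -1, 0, 0, 0, 0, 0, 0])

```text
t: 36.2
eef_pos: [0.6214, -0.0797, 0.2624]
tool_rot: [0.001, 0.709, 0.705, -0.0]
contact_force: [-0.7, -0.6, -0.3]
gripper_width: 0.001
```

```bash
sed -i 's/B=.4$/B=.5/' arc.py; python3 - <<'E'
from arc import *
print(B,s['q']); to(.6215,-.34,.30); p=world(-1,2.2,gap=.02); print(p)
c=cam('side'); cv2.imwrite('pics/si11.png',cv2.resize(c['pixels'][190:340,210:410],(800,600)))
E
```

```text
t 36.2 p [ 0.6214 -0.0797  0.2624] toolyaw -1.5754903003832963 tilt [ 0.0006 -0.0012] F [-0.6926 -0.6362 -0.3423] w 0.0011521309238598726
0.5 [-0.5741  0.5037  0.8533  1.7091 -0.4147  1.1197  0.3978]
tool delta mm [-260.3046    1.3542  -37.2455]
[ 0.6215 -0.3454  0.1899]
```

View pics/si11.png

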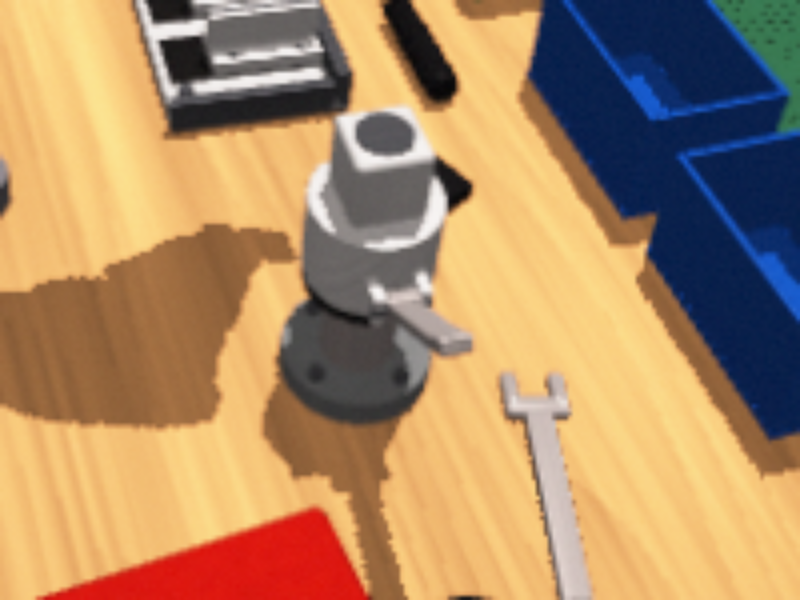

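drive_tool(series=[-1, 0, 0, -50, 0, 0, 0, -1, -52, 0, 0, 0, 0, 0, -1, -52, 0, 0, 0, 0, 0, -1, -52, 0, 0, 0, 0, 0, -1, -52, 0, 0, 0, 0, 0, -1, -52, 1, 0, 0, 0, 0, -1, 0, 0, 0, 0, 0.17, 0, -1, 0, 0, 0, 0, 0.17, 0, -1, 0, 0, 0, 0, 0.16, 0, -1, 0, 0, 0, 0, 0, 0, -1, 0, 0, 0, 0, 0, 0])

```text
t: 37.62
eef_pos: [0.6242, -0.3352, 0.3112]
tool_rot: [-0.175, 0.685, 0.686, 0.173]
contact_force: [-0.2, 1.0, 0.3]
gripper_width: 0.006
```

```bash
python3 - <<'E'
from arc import *
print(M,s['q']); to(*world(-1,2.2,gap=.02))
ths=np.r_[2.2,np.arange(2.05,-.1,-.15)]; P=[tcp(2.2,gap=.02)]+[tcp(t) for t in ths]
for t,D in zip(ths,np.diff(P,axis=0)*1000): print(round(t,2),'dx %.1f dz %.1f'%(-D@e,D@d))
E
```

```text
t 37.625 p [ 0.6242 -0.3352  0.3112] toolyaw -1.5687127969011205 tilt [-0.0023  0.4772] F [-0.1704  0.9986  0.3429] w 0.005712250782144335
[[-0.0018  1.     -0.0023]
 [ 0.8788  0.0027  0.4772]
 [ 0.4772 -0.0012 -0.8788]] [ 0.2309  0.7365  0.6488  1.2313 -0.7502  1.6958  0.886 ]
tool delta mm [-66.8341  -2.5714 101.6936]
2.2 dx -18.1 dz 8.5
2.05 dx -8.6 dz 2.6
1.9 dx -8.2 dz 4.1
1.75 dx -7.5 dz 5.5
1.6 dx -6.5 dz 6.8
1.45 dx -5.3 dz 7.9
1.3 dx -3.9 dz 8.7
1.15 dx -2.3 dz 9.3
1.0 dx -0.8 dz 8.0
0.85 dx 0.1 dz 6.4
0.7 dx 0.8 dz 6.4
0.55 dx 1.6 dz 6.4
0.4 dx 2.4 dz 6.3
0.25 dx 3.3 dz 6.1
0.1 dx 4.2 dz 5.8
-0.05 dx 5.1 dz 5.3
```

drive_tool(series=[-1, -33.4, -2.5, 30, 0, 0, 0, -1, -33.4, 0, 36, 0, 0, 0, -1, 0, 0, 35.7, 0, 0, 0, -1, -18.1, 0, 8.5, 0, 0, 0, -1, -8.6, 0, 2.6, 0, 0, 0, -1, -8.2, 0, 4.1, 0, 0, 0, -1, -7.5, 0, 5.5, 0, 0, 0, -1, -6.5, 0, 6.8, 0, 0, 0, -1, -5.3, 0, 7.9, 0, 0, 0, -1, -3.9, 0, 8.7, 0, 0, 0, -1, -2.3, 0, 9.3, 0, 0, 0, -1, 0, 0, 0, 0, 0, 0])

```text
t: 39.12
eef_pos: [0.6202, -0.3736, 0.1136]
tool_rot: [-0.176, 0.685, 0.685, 0.175]
contact_force: [0.7, 0.9, -0.7]
gripper_width: -0.003
```

```bash
python3 - <<'E'
from arc import *
print(s['q']); to(*world(-1,1.15))
E
```

```text
t 39.125 p [ 0.6202 -0.3736  0.1136] toolyaw -1.5712644166759135 tilt [-0.0017  0.4803] F [ 0.7357  0.8892 -0.6806] w -0.0029407601185585247
[ 0.305   0.9427  0.5857  1.316  -0.8181  1.4718  1.0601]
tool delta mm [ 0.831   1.3418 -0.1722]
```

drive_tool(series=[-1, 0, 1.3, 8, 0, 0, 0, -1, 0.1, 0, 6.4, 0, 0, 0, -1, 0.8, 0, 6.4, 0, 0, 0, -1, 1.6, 0, 6.4, 0, 0, 0, -1, 2.4, 0, 6.3, 0, 0, 0, -1, 3.3, 0, 6.1, 0, 0, 0, -1, 4.2, 0, 5.8, 0, 0, 0, -1, 5.1, 0, 5.3, 0, 0, 0, -1, 1.8, 0, 1, 0, 0, 0, -1, 1.8, 0, 1, 0, 0, 0, -1, 0, 0, 0, 0, 0, 0])

```text
t: 40.5
eef_pos: [0.6214, -0.3323, 0.0786]
tool_rot: [-0.174, 0.686, 0.685, 0.174]
contact_force: [0.4, -7.2, 0.2]
gripper_width: 0.001
```

```bash
python3 - <<'E'
from arc import *
print(s['q']); to(*world(-1,-.05)); to(*world(-1,.15))
E
```

```text
t 40.5 p [ 0.6214 -0.3323  0.0786] toolyaw -1.5722451271001303 tilt [0.0005 0.4764] F [ 0.4097 -7.2297  0.2011] w 0.0009059093297335231
[ 0.2515  0.9408  0.5677  1.4095 -0.8441  1.3797  1.0723]
tool delta mm [-1.7221  0.1397  0.0898]
tool delta mm [-8.4034  0.1519 -7.0906]
```

drive_tool(series=[-1, 1.8, 0, 1, 0, 0, 0, -1, 0, 0, 0, 0, 0, 0, -1, -20, 0, -5, 0, 0, 0, -1, -20, 0, -30, 0, 0, 0, -1, 0, 0, -60, 0, 0, 0, -1, 0, 0, -60, 0, 0, 0, -1, 0, 0, -60, 0, 0, 0, -1, 0, 0, 0, 0, -0.17, 0, -1, 0, 0, 0, 0, -0.17, 0, -1, 0, 0, 0, 0, -0.16, 0, -1, 30, 0, -60, 0, 0, 0, -1, 0, 0, 0, 0, 0, 0])

```text
t: 42.0
eef_pos: [0.6243, -0.437, 0.3086]
tool_rot: [0.002, 0.706, 0.709, 0.001]
contact_force: [0.2, -0.9, -0.4]
gripper_width: -0.005
```

```bash
python3 - <<'E'
from arc import *
a=cam('side')['pixels']; b=cam('scene')['pixels']
A=cv2.resize(a[120:360,190:400],(400,457)); Bq=cv2.resize(b[120:300,170:345],(400,411))
im=np.zeros((460,800,3),np.uint8); im[:457,:400]=A; im[:411,400:]=Bq; cv2.imwrite('pics/f12.png',im)
E
```

```text
t 42.0 p [ 0.6243 -0.437   0.3086] toolyaw -1.5663653278661402 tilt [ 0.0051 -0.0016] F [ 0.1778 -0.8531 -0.3933] w -0.004652404997758198
```

View pics/f12.png

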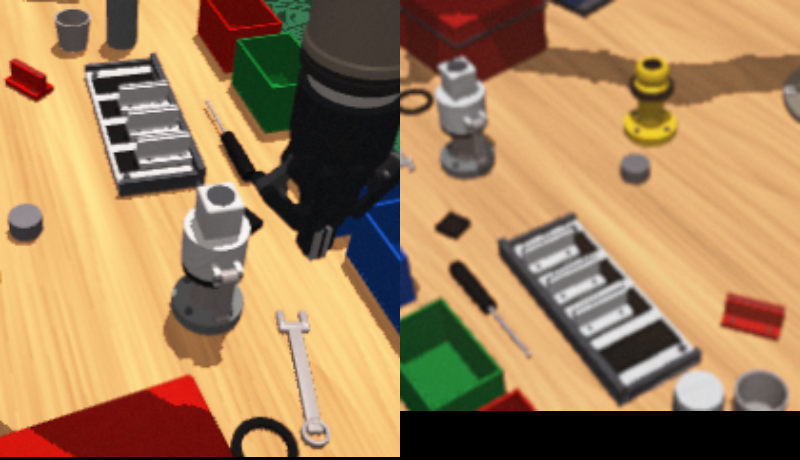

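drive_tool(series=[-1, 54, 0, -4, 0, 0, 0, -1, 54, 0, -4, 0, 0, 0, -1, 54, 0, -4, 0, 0, 0, -1, 54, 0, -4, 0, 0, 0, -1, 54, 0, -4, 0, 0, 0, -1, 54, 0, -4, 0, 0, 0, -1, 54, 0, -4, 0, 0, 0, -1, 54, 0, -4, 0, 0, 0, -1, 0, 0, 0, 0, 0, 0, -1, 0, 0, 0, 0, 0, 0])

```text
t: 43.35
eef_pos: [0.6214, -0.0076, 0.335]
tool_rot: [-0.0, 0.707, 0.707, -0.001]
contact_force: [-0.2, -1.0, 0.1]
gripper_width: -0.001
```

```bash
python3 - <<'E'
from arc import *
import pickle
D={n:cam(n) for n in ['side','scene','wrist']}; pickle.dump(D,open('fin.pkl','wb'))
def arm(sg,th,s): return [C[0],C[1]+sg*(.05+s*np.sin(th)),.112-s*np.cos(th)]
crops=[]
for n in ['side','scene']:
    c=D[n]; q=proj(c,[C[0],C[1],.10])[0].astype(int); x0,y0=q[0]-40,q[1]-40
    z=cv2.resize(c['pixels'][y0:y0+80,x0:x0+80],(400,400),interpolation=cv2.INTER_CUBIC)
    for sg in (1,-1):
        for th,col in ((0,(0,0,255)),(.3,(255,0,255))):
            for ss in (.079,):
                u=(proj(c,arm(sg,th,ss))[0]-[x0,y0])*5; cv2.circle(z,tuple(u.astype(int)),3,col,-1)
    for zz in (.09,.145,.191):
        u=(proj(c,[C[0],C[1],zz])[0]-[x0,y0])*5; cv2.circle(z,tuple(u.astype(int)),3,(0,255,0),-1)
    crops.append(z)
w=D['wrist']['pixels'];top=np.hstack(crops)
c=D['wrist']; q=proj(c,[.64,.09,.03])[0]; print(q)
y0=int(np.clip(q[1]-64,0,256)); x0=int(np.clip(q[0]-128,0,256)); print(x0,y0)
lo=np.zeros((200,800,3),np.uint8); lo[:,:400]=cv2.resize(w[y0:y0+128,x0:x0+256],(400,200)); lo[:,400:]=cv2.resize(D['scene']['pixels'][195:295,200:400],(400,200))
cv2.imwrite('pics/f13.png',np.vstack([top,lo]))
# coupling head hole height check
U=[]
for n in ['side','scene']:
    cc=D[n]; u0=proj(cc,[C[0],C[1],.191])[0]; g=cv2.cvtColor(cc['pixels'],cv2.COLOR_BGR2GRAY); print(n,u0,g[int(u0[1]),int(u0[0])])
    u,st=blob(cc,u0,140,14) if 'blob' in globals() else (u0,None); U.append((cc,u))
E
```

```text
t 43.35 p [ 0.6214 -0.0076  0.335 ] toolyaw -1.571608474110422 tilt [-0.0022 -0.0012] F [-0.215  -0.9706  0.0729] w -0.0009470784704770774
[268.254  91.962]
140 27
side [305.3785 221.9335] 84
scene [193.3838 148.3576] 77
```

View pics/f13.png

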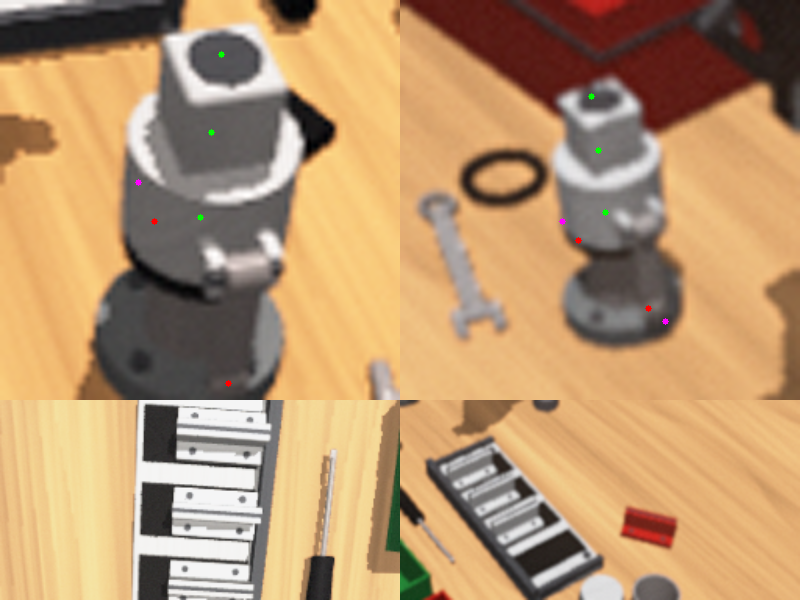

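```bash
python3 - <<'E'
from cp import *
import pickle
D=pickle.load(open('fin.pkl','rb'))
U=[(D[n],blob(D[n],p,120,14)[0]) for n,p in (('side',(305,222)),('scene',(193,148)))]
print('head hole',tri(U),[onz(c,[u],.191)[0] for c,u in U])
c=D['wrist']; g=cv2.cvtColor(c['pixels'],cv2.COLOR_BGR2GRAY)
print('pad col 240',g[25:160,240]); print('foot col 256',g[25:160,256])
E
```

```text
t 43.5 p [ 0.6215 -0.009   0.3357] toolyaw -1.5741939674272962 tilt [-0.0008 -0.0007] F [ 0.3619 -0.7788 -0.0569] w 0.0012501300007214176
head hole [ 0.6177 -0.2682  0.1964] [array([ 0.6212, -0.2634,  0.191 ]), array([ 0.6131, -0.2749,  0.191 ])]
pad col 240 [245 245 245 245 224 106  46  47  47  48  44  46  49  48  42  46  51  46
  45  48  41  45  47  50  46  47  47  46  46  46  47  44  45  46  47  53
  44  44  50  47  47  97 224 245 245 245 245 245 245 245 245 245 245 245
 242 102  44  44  48  43  46  48  45  48  46  48  47  45  45  48  49  50
  41  50  45  46  44  45  49  44  42  47  46  51  45  48  44  47  48 133
 229 242 242 242 242 241 242 242 242 241 242 159  51  46  46  44  44  46
  45  44  46  47  50  47  43  47  48  47  45  43  47  49  43  44  46  46
  48  46  45  45  48  49  99 239 242]
foot col 256 [245 245 245 245 245 230 198 245 245 245 245 245 244 241 245 245 233 152
 127 153 237 245 245 233 138 102 100 103 141 180 181 177 174 176 213 245
 245 245 244 215  86  56  64 223 244 244 244 244 244 244 244 244 244 244
 244 244  83  66 245 245 245 245 245 245 245 245 244 235 245 245 242 186
 121 160 232 245 244 218 151 177 176 172 172 232 245 245 245 243 184  45
 226 244 244 244 244 244 244 244 244 244 243 244 161  45  94 235 245 245
 229 187 176 217 244 245 244 168 136 207 244 245 235 140 114 193 240 241
 187  93  72 108 135 241 243 143 241]
```

```bash
python3 -c "
from station import bot
print(bot.hand_in())"
```

```text
the job is handed in; nothing more can be done
None
```

I found three blanks on the bench. They now sit on pads 1, 2 and 3 from the right, each pushed until it touched the fence. The coupling is on the grooved grey port with both cam arms down. I handed the job in at about 43.5 s; no verdict comes back.

**Blanks:** the last wrist picture shows them in an even row, square and flush. The pixel profiles put each foot within about 1–2 mm of its pad's centre. An earlier rough reading put blank 1 about 3 mm off, but the edge profile brought that down to under 1 mm.

**Coupling:** I pressed it down with the arms still raised until it stopped, at 17–28 N, with the mouth about 90 mm up. The last side picture agrees with fully home, to within about 2 mm.

**Cam arms:** each arm was pushed until the force rose to 7–9 N at its stop. In the last pictures both hang straight down where a fully lowered arm should end.

**Check that disagreed:** the automatic height check on the coupling, using both fixed cameras, came out about 5 mm high and 6 mm off to the side. The scene camera's hole is only a few pixels wide and its outline was unreliable, so I relied on the side camera and the hard stop instead.

In the last pictures I saw no sign that any of the other things had moved; I did not measure their positions. The gripper was clear of everything at hand-in.

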